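Strip the spent batteries from a clamped data logger and send it out

TASK

The data logger in the vise is going into storage. While it is still clamped, swing its flat battery cover fully aside round the pivot screw, put every spent battery found in the bay into the green bin, and swing the cover fully shut again; only then slide the vise jaw open, lift the logger out by its handle and set it down flat and upright in the blue tray. Slide the empty vise's jaw fully shut again, and leave the other things on the bench alone.

Things in the scene. Friction and masses are not known exactly. Their poses are not given: they have to be found in the camera images.
- vise: Small red quick-slide vise fixed to the bench. Origin on the bench under the middle of the clamped logger; bed top (where the logger stands) 14 mm above. The base spans x -65..65, y -77..117 mm. The fixed jaw, with a plain face, is on the -y side (y -46..-68, top at z 41); the moving jaw is on the +y side.
- jaw (a joint): Moving jaw, m along the vise's +y: 0 = closed on the logger, 0.028 = wide open; top at z 45 mm. Closed, its face overhangs the logger's flange by 5 mm, so the logger cannot be lifted until the jaw has opened at least 8 mm. It stays where it is left (about 4 N of friction).
- jaw_post (a point): Middle of the black grip sleeve on the moving jaw's upright steel post: 16 mm diameter, z 45 to 85 mm above the bench, this point at z 70. At vise x 0, y 56 when closed, leaving 8 mm between it and the logger's wall; moves with the jaw. Pinch it with the fingers closing along the vise's x.
- logger: Grey data logger, 0.8 kg, clamped with its axes along the vise's. Origin: centre of underside. Flange 180x92x6 mm; housing x -90..90, y -40..40, top z 57.5 mm. Battery bay open on top, inside x -85..17, y -35..35; three pockets along x at x -68, -34, 0 (y 0). Bay floor z 6; beside the row filled to z 22, above that 26 mm of finger room each side in y. x 17..90 is the solid electronics end.
- handle (a point): Middle of the black handle bar on the logger: a bar along the logger's y, 70 mm long, 14 x 14 mm in section, at logger x 46, y 0, z 84 mm, on two posts at y +-30 (free height under the bar 19 mm). Pinch it with the fingers closing along the logger's x; the centre of mass lies under it within a few mm.
- cover (a joint): Flat aluminium cover (112 x 80 x 3.5 mm, top at logger z 61.5 mm) on a single vertical pivot screw: 0 = shut over the bay (stop), growing as it swings counter-clockwise seen from above, its front end going toward the logger's -y; 1.57 rad is fully clear of the bay, stop at 1.75. Stays where it is left (friction 0.1 N m).
- cover_pivot (a point): Axis of the pivot screw, on the cover's top: logger x 14, y -48, z 61.5 mm.
- cover_knob (a point): Middle of the black round knob on the cover's free end: 16 mm diameter, 30 mm tall, this point 15 mm above the cover's top; shut it lies at logger x -74, y 0, z 76.5 mm, that is x -88, y 48 mm from the pivot axis (radius 100 mm). Moves with the cover.
- cell_bin: Green open bin, loose, 140 x 110 x 38 mm (x, y, z), wall and floor 4 mm. Origin: centre of its underside.
- out_tray: Blue shallow tray, loose, 225 x 130 x 16 mm (x, y, z), wall and floor 5 mm. Origin: centre of its underside; its long side is along its x. A fixed soldering iron in its holder slants past the tray's right side (from about world y -0.38 outward, 40 mm and more above the bench): keep clear of it.
- cell_1: Spent 9 V block battery, 18 x 27 x 48 mm (own x, y, z), 46 g; origin: centre of its underside, z up through the terminals. If present it stands in pocket 1 (from the logger's front) with its own x (18 mm) along the logger's y. Absent in some starts.
- cell_2: Spent 9 V block battery, 18 x 27 x 48 mm (own x, y, z), 46 g; origin: centre of its underside, z up through the terminals. If present it stands in pocket 2 (from the logger's front) with its own x (18 mm) along the logger's y. Absent in some starts.
- cell_3: Spent 9 V block battery, 18 x 27 x 48 mm (own x, y, z), 46 g; origin: centre of its underside, z up through the terminals. If present it stands in pocket 3 (from the logger's front) with its own x (18 mm) along the logger's y. Absent in some starts.
- braid_reel: Blue reel of braid, 40 mm across, 12 mm high, a bystander lying on the bench; origin: centre of its underside.
- tin: Flux tin, 46 mm across, 18 mm high, a bystander lying on the bench; origin: centre of its underside.
- mains_adapter: Black mains adapter, 48 x 74 x 28 mm, a bystander lying on the bench; origin: centre of its underside.
- blue_capacitor: Blue capacitor, 25 mm across, 40 mm high, standing, a bystander lying on the bench; origin: centre of its underside.
- small_transformer: Small transformer, 34 x 42 x 37 mm, a bystander lying on the bench; origin: centre of its underside.

How it is judged:
By the outcome, as a careful person would: the job done as asked, in the order asked, and still so for the second after the job is handed in, with the robot touching nothing.
Of cell_1, cell_2, cell_3 only 2 to 3 are there at a start; the rules pass over those that are not, and their reading is None.
At some moment in a run one of cell_bin may be knocked a few centimetres aside while the robot is not near it.
Once in a run the grip may slacken for a moment while it holds something.
It also fails if it takes over 200 s, if anything falls off the work surface, if the arm or the gripper's body presses on something with over 40 N, if the wrist force passes 120 N, or if a joint passes its speed limit or range.

ROBOT

A 6-joint arm with a two-finger parallel gripper is mounted at the origin on a cart in front of the work surface, level with it; the furniture and walls round the work are solid. World frame = base frame: x ahead of the robot, y to its left, z up, the work surface at z = 0. Lengths are in m, angles in rad, forces in N, time in s.
With the tool pointing down it reaches from about 0.3 to 0.875 m from the base axis. Payload 6.4 kg.
Tool frame: the origin (TCP) lies midway between the tips of the shut fingers; the grasp point (between the pads) lies 19 mm behind it; z points along the fingers, y is the line along which they close (so a half turn about z gives the same grasp; the last joint's range is limited). The gripper opens to 85 mm and grips with 20 to 120 N. Pads are 22 mm wide; open, the fingers measure 114 mm over their backs; the gripper's body (76 mm by 85 mm) begins 54 mm behind the grasp point. The pads swing forward as they close: fully open they stand 13 mm farther back than shut.
Start: joints at [-1.373, 0.181, 1.607, -0, 1.354, -0.206], TCP at [0.226, -0.529, 0.231] pointing down, gripper open.
Joint ranges: [-2.99, 2.99], [-0.89, 2.07], [0.3, 2.58], [-1.14, 4.28], [0, 2.63], [-3.12, 3.12]. Speed limits (rad/s): [2.57, 2.57, 3.01, 3.14, 3.14, 3.14].

INTERFACE

Orientations are given as a unit quaternion [w, x, y, z].
In Python, from bench import ctrl gives the robot as it stands. The module is installed in compiled form; this text tells all that it offers.
- The arm moves only by the tool move_arm, never from a script. Its argument "plan" is one flat list of numbers, 6 for each row, row after row: the shift along the world's x, y, z in units of 50 mm (1.0 is 50 mm), then the turn, a rotation vector about the world's x, y, z in rad. A call has 1 to 10 rows; each row is the pose to reach, as a shift and turn from the pose commanded when the call began; what a row does not reach only later rows make up. A row lasts 1/8 s, in which the tool goes at most 62.5 mm and 10.7 degrees, less where a joint would pass 70% of its speed; a pose out of reach is approached as far as the arm can. A call with a gripper value outside its range is refused whole. "grip" is the finger opening in mm, from 0 to 85.4, set as the call begins (left out, the last holds). The fingers move at their own pace and stop on an object; the grip force is fixed at half the most. Time passes only in rows, so rows that repeat a pose let the fingers close. It gives the time, the measured TCP pose, the force, the opening and the grip force at its end, in the units of the state.
- ctrl.get_obs(): the state, without advancing time (a new reading comes with each control period).
- ctrl.camera(name): name is "scene" or "top" or "wrist"; returns a dict with "pixels" (480x640x3 uint8, red, green, blue), "fx", "fy", "cx", "cy" (pixels), "dist_coeffs" ([k1, k2, p1, p2, k3] as OpenCV has them; the pictures are not rectified), "origin" and "attitude" of the camera in the world. Camera axes: x right, y down, z forward; pixel columns grow to the right and rows downward; lengths in m; the calibration is good to about 2 mm. A picture is of the moment at which its call begins. There is no depth.
- ctrl.hand_in(): hands the job in; it is judged then, once.
The state is a dict: "time_s": time; "q": joint angles; "dq": joint speeds; "joint_efforts": joint torques, N m; "eef_pos": TCP position; "eef_rot": TCP orientation; "wrist_force": force on the tool from outside, world axes, zero at the start; "torque": the same for the moment, N m; "opening": opening from 0.0 (shut) to 1.0 (fully open); "grasp_force": force on a finger pad.
Only numpy, scipy, OpenCV 4.12 (cv2) and the standard library are available. Lean on these libraries where they do the work, as an engineer would, in place of code of your own. Each camera call takes 0.05 s, during which the arm holds its last target. There are 200 camera calls.

## Working session

There is one attempt and no reset: what is moved stays moved. The work goes in short steps, Python scripts to look and compute and a tool call to move; the robot and the scene stay as the last step left them, time stands still between calls to the robot, and variables do not carry over. Pictures are saved under pics/ and viewed, at most 14 in all, crops included, and the job is handed in when it is done.

Besides the shell and the picture viewer there is one more tool, called after "Emit:" by a JSON object that holds its "fn" and its "kwargs". move_arm: Moves the arm, as the interface text tells. Its arguments: {"type":"object","properties":{"plan":{"type":"array"},"grip":{"type":"number"}},"required":["plan"]}

```bash
mkdir -p pics
cat > h.py <<'E'
import numpy as np, cv2
from scipy.spatial.transform import Rotation as R
from bench import ctrl
def att(c):
    a=np.array(c["attitude"],float)
    if a.shape==(3,3): return a
    return R.from_quat(a.ravel()[[1,2,3,0]]).as_matrix()
def cam(n,save=None):
    c=ctrl.camera(n)
    if save: cv2.imwrite("pics/"+save,c["pixels"][:,:,::-1])
    return c
def K(c): return np.array([[c["fx"],0,c["cx"]],[0,c["fy"],c["cy"]],[0,0,1.]])
def ray(c,uv,z):
    p=cv2.undistortPoints(np.array(uv,float).reshape(-1,1,2),K(c),np.array(c["dist_coeffs"],float)).reshape(-1,2)
    d=np.c_[p,np.ones(len(p))]@att(c).T; o=np.array(c["origin"],float)
    return o+d*((z-o[2])/d[:,2])[:,None]
def proj(c,P):
    A=att(c); t=-A.T@np.array(c["origin"],float)
    return cv2.projectPoints(np.array(P,float).reshape(-1,1,3),cv2.Rodrigues(A.T)[0],t,K(c),np.array(c["dist_coeffs"],float))[0].reshape(-1,2)
E
python3 - <<'E'
from h import *
for n in ("scene","top","wrist"):
    c=cam(n,n+"0.png"); print(n,c["origin"],c["attitude"],c["fx"],c["dist_coeffs"])
print(ctrl.get_obs())
E
```

```text
scene [-0.1482599   0.98897661  0.93422256] [ 0.14878639 -0.28586433  0.84384813 -0.42902743] 606.6204705278296 [-0.01669444  0.          0.          0.          0.        ]
top [0.32658541 0.03744121 1.34763737] [ 0.06837967 -0.69464303  0.71335948 -0.06255824] 596.8734683044971 [-0.02889552  0.          0.          0.          0.        ]
wrist [ 0.28948109 -0.50061406  0.37087977] [ 0.11542747  0.82695341 -0.54488205 -0.07699423] 343.7439336189408 [0.01812843 0.         0.         0.         0.        ]
{'time_s': 0.15, 'q': array([-1.37330095e+00,  1.81399125e-01,  1.60775944e+00,  1.26897952e-05,
        1.35380208e+00, -2.06249889e-01]), 'dq': array([ 3.00482242e-04, -4.38619299e-03, -1.14818911e-03, -3.48959734e-05,
        1.03599780e-04, -8.29448046e-04]), 'joint_efforts': array([-4.29526863e-04, -4.45260000e+01, -3.51691031e+01, -3.62963447e-04,
        5.83848974e-03,  1.15905078e-06]), 'eef_pos': array([ 0.22586044, -0.52833132,  0.23058407]), 'eef_rot': array([-6.83963327e-04,  9.79692870e-01,  2.00502898e-01,  9.18912786e-06]), 'wrist_force': array([ 0.84248494, -0.67812769, -0.40219238]), 'torque': array([ 0.00946775, -0.0235102 ,  0.00993328]), 'grasp_force': 0.0, 'opening': 0.9997039296444835}
```

View pics/top0.png

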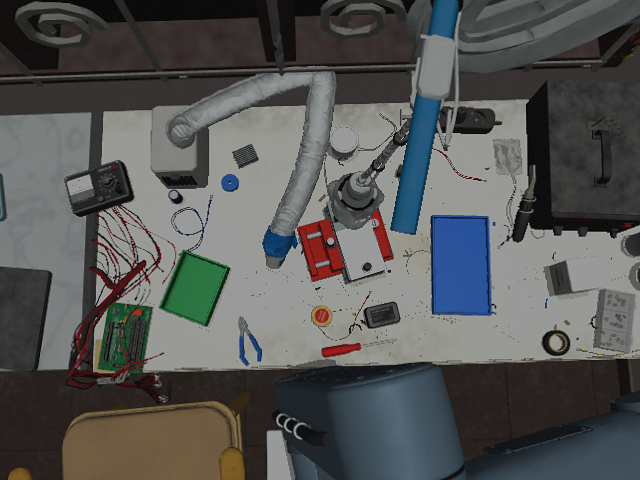

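View pics/scene0.png

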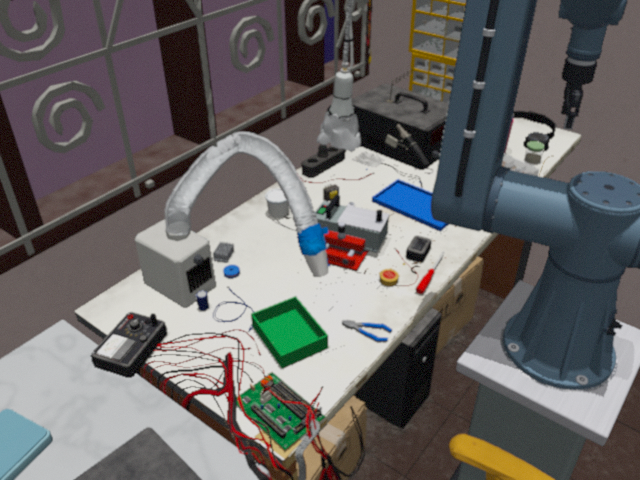

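The top view shows the vise (red) at about (350,240), knob at (366,267), jaw post at (331,240), bin at (195,288), tray at (461,265). Overhead fixtures (silver cone near (355,205), blue pole ending at (404,230)) need heights.

Run:
```python
from h import *
t=cam("top");s=cam("scene")
def tri(a,b):
    p=ray(t,[a],0)[0];q=ray(s,[b],0)[0];o1=np.array(t["origin"]);o2=np.array(s["origin"])
    d1=(p-o1)/np.linalg.norm(p-o1);d2=(q-o2)/np.linalg.norm(q-o2)
    k=np.linalg.lstsq(np.c_[d1,-d2],o2-o1,rcond=None)[0]
    A=o1+k[0]*d1;B=o2+k[1]*d2;return (A+B)/2,np.linalg.norm(A-B)
for n,a,b in [("silver",(355,205),(342,145)),("pole",(404,230),(447,215)),("knob",(366,267),(380,215)),("post",(331,240),(347,235)),("nozzle",(275,260),(318,270)),("robot elbow",(437,5),(490,5))]:
    print(n,*tri(a,b))
hs={}
for n,c in(("t",t),("s",s)):
    h=cv2.cvtColor(c["pixels"],cv2.COLOR_RGB2HSV)
    for col,lo,hi,z in(("green",(50,120,50),(75,255,255),.038),("blue",(105,150,100),(122,255,255),.016),("red",(0,180,90),(6,255,255),.03)):
        m=cv2.inRange(h,lo,hi);cs=sorted(cv2.findContours(m,0,2)[0],key=cv2.contourArea)[-2:]
        for k in cs:
            r=cv2.minAreaRect(k);bx=cv2.boxPoints(r);w=ray(c,bx,z)[:,:2]
            print(n,col,r,w.mean(0).round(3),[round(float(np.linalg.norm(w[i]-w[i-1])),3) for i in(1,2)],[round(float(np.degrees(np.arctan2(*(w[i]-w[i-1])[::-1]))),1) for i in (1,2)])
im=cv2.resize(t["pixels"][170:300,240:420,::-1],None,fx=4.4,fy=4.4,interpolation=2)
cv2.imwrite("pics/crop.png",im)
w=cv2.resize(s["pixels"][150:290,270:470,::-1],None,fx=4,fy=4,interpolation=2);cv2.imwrite("pics/crops.png",w)
```

```text
silver [ 0.58185435 -0.03499133  0.26783779] 0.0016709933560458035
pole [ 0.47206249 -0.18200855  0.07122153] 0.20364784870865185
knob [ 0.48703922 -0.06516236  0.09357071] 0.0037776726754786254
post [0.54745855 0.00186614 0.04760457] 0.021030135421863286
nozzle [0.51988697 0.1336678  0.03312571] 0.005051408062778631
robot elbow [ 0.50293468 -0.13682078  0.68793972] 0.3970511973338422
t green ((116.26625061035156, 336.3326721191406), (28.889734268188477, 69.8724594116211), 12.847704887390137) [0.359 0.481] [0.149, 0.065] [-11.2, -103.9]
t green ((193.4063720703125, 286.9733581542969), (49.202266693115234, 64.11791229248047), 21.595312118530273) [0.462 0.313] [0.14, 0.111] [-20.9, -113.0]
t blue ((229.50001525878906, 182.00001525878906), (15.495159149169922, 16.12761688232422), 71.56504821777344) [0.705 0.236] [0.037, 0.037] [-72.5, -162.4]
t blue ((461.5416564941406, 264.4994201660156), (99.78204345703125, 57.813865661621094), 89.20427703857422) [ 0.5   -0.286] [0.132, 0.226] [-90.8, 176.2]
t red ((380.5275573730469, 233.09176635742188), (46.83770751953125, 9.961393356323242), 73.300
[... 431 characters left out ...]
922, 62.6468620300293), 66.03751373291016) [0.45  0.324] [0.144, 0.175] [-108.6, 145.0]
s blue ((231.0192413330078, 270.09619140625), (8.825225830078125, 14.120361328125), 78.69007110595703) [0.699 0.243] [0.034, 0.033] [-124.6, 140.9]
s blue ((412.75225830078125, 201.49432373046875), (77.25183868408203, 29.299888610839844), 21.540977478027344) [ 0.512 -0.275] [0.153, 0.241] [-68.3, 177.8]
s red ((352.6470642089844, 241.9117889404297), (22.070741653442383, 10.186495780944824), 14.03624439239502) [ 0.523 -0.006] [0.042, 0.057] [-62.6, -165.9]
s red ((345.2317199707031, 258.41461181640625), (40.08665084838867, 19.325519561767578), 6.340191841125488) [0.5   0.058] [0.074, 0.098] [-56.8, -153.2]
```

View pics/crop.png

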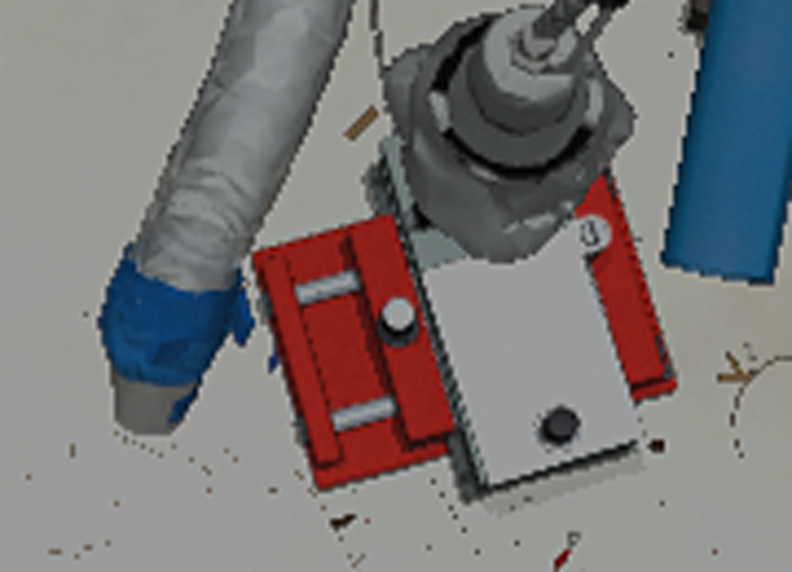

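View pics/crops.png

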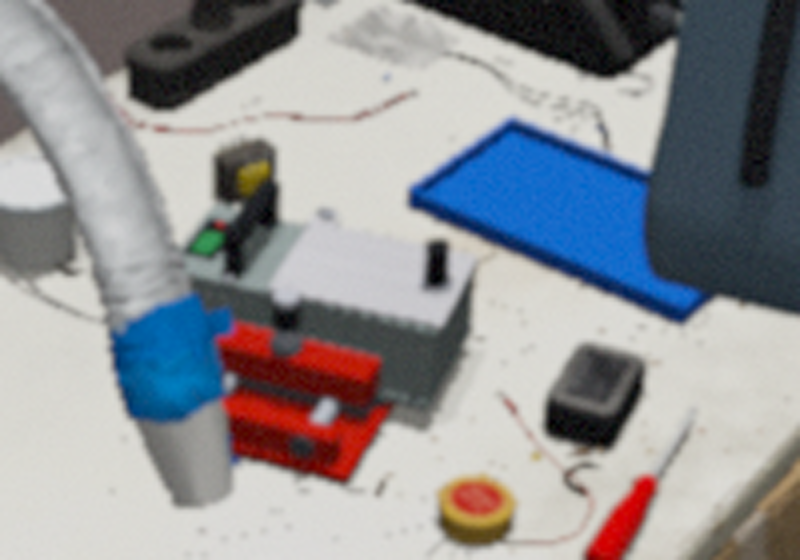

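The crops show the logger yawed about 14–15°: shut cover, screw at top px (375,223), knob at (367,266), post at (330,242). In the scene the handle is unobstructed, but in the top view something silver hides it. I'll locate that along the top camera's rays.

Run:
```python
from h import *
t=cam("top");s=cam("scene");w=cam("wrist")
for n,a in(("silver",(355,205)),("silvertop",(385,155)),("silv joint",(405,125)),("pole end",(404,230)),("pole mid",(420,120))):
    for z in(.1,.2,.3,.45,.6,.75,.9,1.05):
        p=ray(t,[a],z); print(n,z,p[0].round(3),proj(s,p)[0].round(0))
for b in((340,150),(343,80),(343,20)): print(b,ray(s,[b],0)[0].round(3),ray(s,[b],.3)[0].round(3))
```

```text
silver 0.1 [ 0.622 -0.046  0.1  ] [330. 198.]
silver 0.2 [ 0.599 -0.039  0.2  ] [337. 167.]
silver 0.3 [ 0.575 -0.032  0.3  ] [344. 134.]
silver 0.45 [ 0.539 -0.022  0.45 ] [356.  76.]
silver 0.6 [ 0.504 -0.012  0.6  ] [370.   6.]
silver 0.75 [ 0.468 -0.002  0.75 ] [388. -77.]
silver 0.9 [0.433 0.008 0.9  ] [ 409. -180.]
silver 1.05 [0.397 0.018 1.05 ] [ 436. -308.]
silvertop 0.1 [ 0.732 -0.115  0.1  ] [313. 173.]
silvertop 0.2 [ 0.7   -0.103  0.2  ] [320. 145.]
silvertop 0.3 [ 0.667 -0.091  0.3  ] [327. 114.]
silvertop 0.45 [ 0.619 -0.073  0.45 ] [339.  61.]
silvertop 0.6 [ 0.57  -0.054  0.6  ] [355.  -4.]
silvertop 0.75 [ 0.521 -0.036  0.75 ] [373. -83.]
silvertop 0.9 [ 0.472 -0.017  0.9  ] [ 396. -180.]
silvertop 1.05 [4.23e-01 1.00e-03 1.05e+00] [ 425. -305.]
silv joint 0.1 [ 0.8   -0.163  0.1  ] [304. 159.]
silv joint 0.2 [ 0.762 -0.147  0.2  ] [311. 132.]
silv joint 0.3 [ 0.724 -0.131  0.3  ] [318. 103.]
silv joint 0.45 [ 0.667 -0.107  0.45 ] [331.  52.]
silv joint 0.6 [ 0.61  -0.083  0.6  ] [346. -10.]
silv joint 0.75 [ 0.553 -0.059  0.75 ] [365. -86.]
silv joint 0.9 [ 0.497 -
[... 325 characters left out ...]
nd 0.75 [ 0.441 -0.051  0.75 ] [416. -79.]
pole end 0.9 [ 0.412 -0.029  0.9  ] [ 432. -180.]
pole end 1.05 [ 0.383 -0.007  1.05 ] [ 453. -307.]
pole mid 0.1 [ 0.811 -0.197  0.1  ] [309. 153.]
pole mid 0.2 [ 0.772 -0.178  0.2  ] [315. 127.]
pole mid 0.3 [ 0.733 -0.159  0.3  ] [322.  98.]
pole mid 0.45 [ 0.675 -0.131  0.45 ] [335.  48.]
pole mid 0.6 [ 0.617 -0.103  0.6  ] [349. -13.]
pole mid 0.75 [ 0.559 -0.075  0.75 ] [368. -87.]
pole mid 0.9 [ 0.5   -0.047  0.9  ] [ 391. -181.]
pole mid 1.05 [ 0.442 -0.018  1.05 ] [ 421. -303.]
(340, 150) [ 0.859 -0.415  0.   ] [0.536 0.036 0.3  ]
(343, 80) [ 1.193 -0.894  0.   ] [ 0.762 -0.289  0.3  ]
(343, 20) [ 1.653 -1.53   0.   ] [ 1.074 -0.721  0.3  ]
```

View pics/wrist0.png

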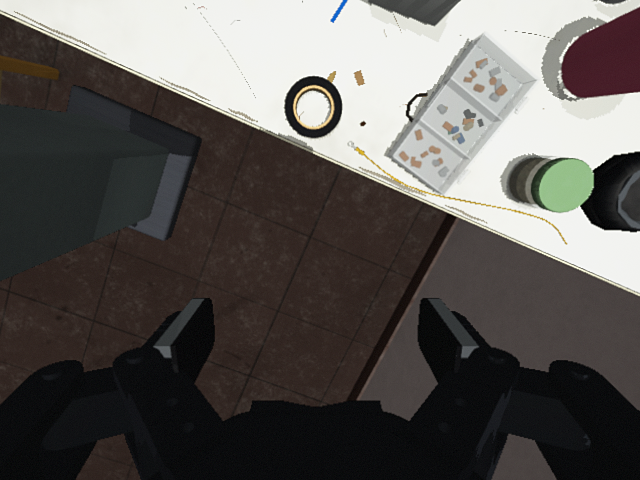

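Run:
```python
from h import *
s=cv2.imread("pics/scene0.png");t=cv2.imread("pics/top0.png")
a=cv2.resize(s[0:220,240:420],None,fx=2.7,fy=2.7,interpolation=2)
b=cv2.resize(t[80:300,320:420],None,fx=2.7,fy=2.7,interpolation=2)
cv2.imwrite("pics/c3.png",np.hstack([a,b]));print(a.shape,b.shape)
```

```text
(594, 486, 3) (594, 270, 3)
```

View pics/c3.png

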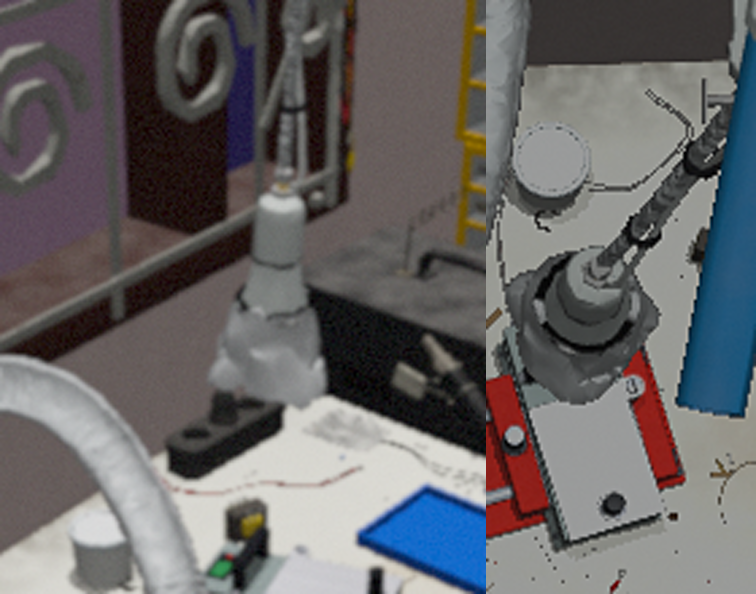

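The silver thing is a hanging lamp: bottom near z 0.27, about 0.1 m wide, around (0.58,-0.04), so right over the logger's rear. I'll stay clear of it by leaning the tool. First I go to the front of the logger for a close look.

Emit:
{"fn": "move_arm", "kwargs": {"plan": [0.3,0.9,0.3,0,0,-0.02,0.6,1.9,0.6,0,0,-0.04,0.9,2.9,0.9,0,0,-0.06,1.2,3.9,1.2,0,0,-0.08,1.5,4.9,1.4,0,0,-0.1,1.8,5.9,1.4,0,0,-0.12,2.1,6.9,1.4,0,0,-0.14,2.4,7.9,1.4,0,0,-0.15,2.6,8.6,1.4,0,0,-0.15,2.6,8.6,1.4,0,0,-0.15]}}

```text
time_s: 1.65
eef_pos: [0.3563, -0.0968, 0.3015]
eef_rot: [0.0, 0.992, 0.129, 0.0]
wrist_force: [-0.2, 0.2, -0.4]
opening: 0.999
grasp_force: 0.0
```

```bash
cat >> h.py <<'E'
def obs():
    o=ctrl.get_obs(); q=np.array(o["eef_rot"]); Rm=R.from_quat(q[[1,2,3,0]]).as_matrix()
    print("t",round(o["time_s"],2),"p",np.array(o["eef_pos"]).round(4),"x",Rm[:,0].round(3),"z",Rm[:,2].round(3),"F",np.array(o["wrist_force"]).round(1),"op",round(o["opening"]*85.4,1),"gf",round(o["grasp_force"],1),"q",np.array(o["q"]).round(2)); return o,Rm
E
python3 - <<'E'
from h import *
obs()
c=cam("wrist","w1.png"); print(c["origin"],att(c).round(2).tolist())
t=cam("top")
S=ray(t,[(374.8,223.4)],.077)[0];Kn=ray(t,[(367.5,265.5)],.1055)[0];P=ray(t,[(330.5,240.9)],.088)[0]
print("screw",S,"knob",Kn,"post",P, np.linalg.norm((Kn-S)[:2]))
v=(Kn-S)[:2];yaw=np.arctan2(v[1],v[0])-np.arctan2(48,-88);yaw=(yaw+np.pi)%(2*np.pi)-np.pi
Rl=lambda a:np.array([[np.cos(a),-np.sin(a)],[np.sin(a),np.cos(a)]])
O1=S[:2]-Rl(yaw)@[.014,-.048];O2=Kn[:2]-Rl(yaw)@[-.074,0];O3=P[:2]-Rl(yaw)@[0,.056]
print(np.degrees(yaw),O1,O2,O3)
O=(O1+O2+O3)/3
print("O",O,"handle",O+Rl(yaw)@[.046,0])
pts=[[*(O+Rl(yaw)@[a,b]),h] for a,b,h in((.046,.035,.105),(.046,-.035,.105),(-.074,0,.1055),(.014,-.048,.0755),(0,.056,.085))]
print(proj(c,pts).round(0).tolist())
E
```

```text
t 1.65 p [ 0.3563 -0.0968  0.3015] x [0.967 0.255 0.001] z [ 0.001 -0.    -1.   ] F [-0.2  0.2 -0.4] op 85.3 gf 0.0 q [-0.59 -0.38  1.98  0.    1.54  0.72]
[ 0.42306029 -0.07856526  0.44197903] [[0.26, -0.93, -0.27], [-0.97, -0.25, -0.07], [0.0, 0.27, -0.96]]
screw [ 0.58563591 -0.08870484  0.077     ] knob [ 0.4902563  -0.06659396  0.1055    ] post [0.54777972 0.00889389 0.088     ] 0.09790894271111321
15.558704281833622 [ 0.5592741 -0.0462189] [ 0.56154466 -0.04674526] [ 0.56280035 -0.04505405]
O [ 0.56120637 -0.04600607] handle [ 0.60552075 -0.0336677 ]
[[275.0, -108.0], [365.0, -109.0], [321.0, 64.0], [374.0, -40.0], [256.0, -25.0]]
```

View pics/w1.png

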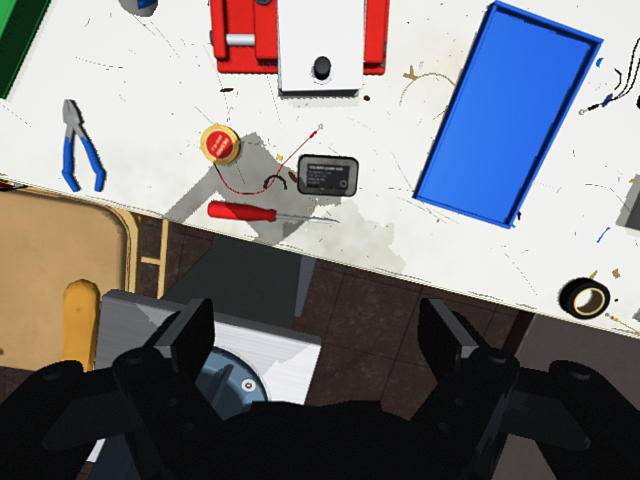

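The wrist picture shows the vise at the top (210–390, 0–75), knob at (322,68), tin (220,145), adapter (327,175), tray (510,115). The projected knob (321,64) agrees with my pose estimate. Next, a planning helper.

```bash
cat >> h.py <<'E'
O=np.array([.5612,-.046]);YAW=np.radians(15.5)
def L2W(x,y,z):  # logger coords (in vise) -> world, m
    c,s=np.cos(YAW),np.sin(YAW); return np.array([O[0]+c*x-s*y,O[1]+s*x+c*y,z+.014])
def pose(psi,back=0,side=0):
    # tool x heading psi; back: lean toward -tool x; side: lean toward +left(+) of heading
    h=np.array([np.cos(psi),np.sin(psi),0]);l=np.array([-h[1],h[0],0])
    R0=np.c_[h,-l,[0,0,-1]]
    return R.from_rotvec(-back*l).as_matrix()@R.from_rotvec(-side*h).as_matrix()@R0
def goto(g,Rd,o=None,lab="",tcp=False):
    o,Rm=o or obs(); g=np.array(g,float); T=g if tcp else g+.019*Rd[:,2]
    d=(T-np.array(o["eef_pos"]))/.05; r=R.from_matrix(Rd@Rm.T).as_rotvec()
    print(lab,"TCP",T.round(4),"ROW",d.round(2).tolist(),r.round(3).tolist(),"n>=",max(np.linalg.norm(d)/1.2,np.linalg.norm(r)/.18).round(1)); return T
E
python3 - <<'E'
from h import *
o=obs(); kn=L2W(-.074,0,.086);pv=L2W(.014,-.048,.0615);print(kn,pv)
v=(kn-pv)[:2];a0=np.arctan2(v[1],v[0]);print(np.degrees(a0))
Rd=pose(a0+np.pi,.35)
goto(kn+[0,0,.08],Rd,o,"hover");goto(kn,Rd,o,"down")
print(Rd.round(2))
E
```

```text
t 1.75 p [ 0.356  -0.0988  0.3014] x [0.968 0.252 0.   ] z [ 0.    -0.001 -1.   ] F [-0.2  0.6  0.1] op 85.8 gf 0.0 q [-0.59 -0.38  1.98 -0.    1.54  0.72]
[ 0.48989135 -0.06577564  0.1       ] [ 0.58751827 -0.08851292  0.0755    ]
166.8895403340348
hover TCP [ 0.4962 -0.0673  0.1622] ROW [2.81, 0.63, -2.79] [0.005, -0.353, -0.479] n>= 3.3
down TCP [ 0.4962 -0.0673  0.0822] ROW [2.81, 0.63, -4.39] [0.005, -0.353, -0.479] n>= 4.4
[[ 0.91 -0.23  0.33]
 [-0.21 -0.97 -0.08]
 [ 0.34 -0.   -0.94]]
```

Emit:
{"fn": "move_arm", "kwargs": {"plan": [0.7,0.2,-0.4,0,-0.09,-0.12,1.4,0.35,-1.0,0,-0.18,-0.24,2.1,0.5,-1.8,0.005,-0.27,-0.36,2.81,0.63,-2.8,0.005,-0.353,-0.479,2.81,0.63,-2.8,0.005,-0.353,-0.479,2.81,0.63,-2.8,0.005,-0.353,-0.479], "grip": 45}}

```text
time_s: 2.5
eef_pos: [0.4965, -0.0685, 0.1622]
eef_rot: [0.02, 0.978, -0.113, 0.172]
wrist_force: [0.1, -0.7, 1.6]
opening: 0.525
grasp_force: 0.0
```

Run:
```python
from h import *
obs();c=cam("wrist","w2.png")
p=lambda *a:L2W(*a)
print(proj(c,[p(-.074,0,.0915),p(.014,-.048,.0635),p(.046,.035,.091),p(.046,-.035,.091),p(0,.056,.071),p(-.09,.04,.0575),p(-.09,-.04,.0575)]).round(0).tolist())
```

```text
t 2.5 p [ 0.4965 -0.0685  0.1622] x [ 0.915 -0.214  0.342] z [ 0.333 -0.078 -0.94 ] F [ 0.1 -0.7  1.6] op 44.8 gf 0.0 q [-0.42 -0.14  2.13  0.09  0.82  1.34]
[[314.0, 305.0], [314.0, 158.0], [174.0, 162.0], [272.0, 111.0], [190.0, 244.0], [275.0, 347.0], [375.0, 292.0]]
```

View pics/w2.png

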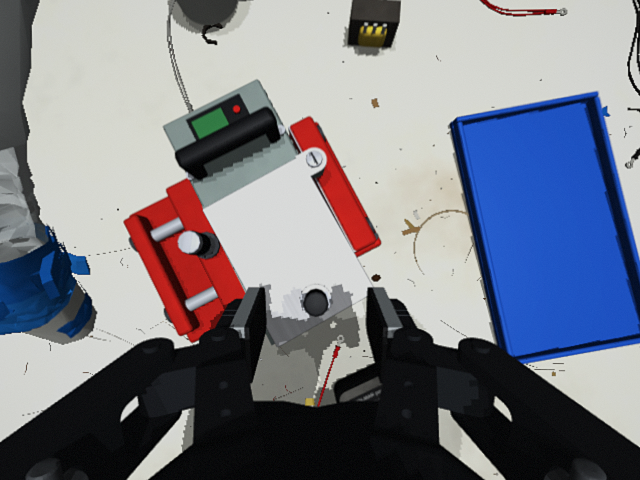

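The knob shows at (316,301) and the screw at (316,160), both within 4 px of prediction, and the knob is centred between the fingers. Descending.

Emit:
{"fn": "move_arm", "kwargs": {"plan": [0,0,-0.8,0,0,0,0,0,-1.6,0,0,0,0,0,-1.6,0,0,0]}}

```text
time_s: 2.92
eef_pos: [0.4952, -0.0676, 0.0806]
eef_rot: [0.019, 0.979, -0.113, 0.171]
wrist_force: [-0.0, 0.6, 0.1]
opening: 0.528
grasp_force: 0.0
```

Emit:
{"fn": "move_arm", "kwargs": {"plan": [0,0,0,0,0,0,0,0,0,0,0,0,0,0,0,0,0,0], "grip": 17.5}}

```text
time_s: 3.3
eef_pos: [0.4975, -0.0677, 0.083]
eef_rot: [0.02, 0.978, -0.113, 0.174]
wrist_force: [0.2, 0.1, 0.2]
opening: 0.204
grasp_force: 0.1
```

Run:
```python
from h import *
o=obs(); kn=L2W(-.074,0,.086);pv=L2W(.014,-.048,.0615);pv[2]=.1
a0=np.radians(166.89)
for th in np.arange(.17,1.79,.17):
    a=a0+th;g=pv+.1*np.array([np.cos(a),np.sin(a),0]);goto(g,pose(a+np.pi,.35),o,round(th,2))
```

```text
t 3.3 p [ 0.4975 -0.0677  0.083 ] x [ 0.914 -0.214  0.345] z [ 0.336 -0.078 -0.938] F [0.2 0.1 0.2] op 17.5 gf 0.1 q [-0.41  0.01  2.18  0.11  0.6   1.31]
0.17 TCP [ 0.4942 -0.083   0.0822] ROW [-0.07, -0.31, -0.02] [0.0, 0.003, 0.171] n>= 1.0
0.34 TCP [ 0.4946 -0.0989  0.0822] ROW [-0.06, -0.62, -0.02] [-0.0, 0.003, 0.341] n>= 1.9
0.51 TCP [ 0.4977 -0.1145  0.0822] ROW [0.0, -0.93, -0.02] [-0.0, 0.003, 0.511] n>= 2.8
0.68 TCP [ 0.5034 -0.1293  0.0822] ROW [0.12, -1.23, -0.02] [-0.001, 0.003, 0.681] n>= 3.8
0.85 TCP [ 0.5115 -0.1429  0.0822] ROW [0.28, -1.5, -0.02] [-0.001, 0.003, 0.851] n>= 4.7
1.02 TCP [ 0.5218 -0.155   0.0822] ROW [0.49, -1.75, -0.02] [-0.001, 0.003, 1.021] n>= 5.7
1.19 TCP [ 0.534  -0.1652  0.0822] ROW [0.73, -1.95, -0.02] [-0.001, 0.002, 1.191] n>= 6.6
1.36 TCP [ 0.5477 -0.1731  0.0822] ROW [1.0, -2.11, -0.02] [-0.001, 0.002, 1.361] n>= 7.6
1.53 TCP [ 0.5626 -0.1786  0.0822] ROW [1.3, -2.22, -0.02] [-0.002, 0.002, 1.531] n>= 8.5
1.7 TCP [ 0.5782 -0.1815  0.0822] ROW [1.61, -2.28, -0.02] [-0.002, 0.002, 1.701] n>= 9.5
```

Emit:
{"fn": "move_arm", "kwargs": {"plan": [-0.07,-0.31,0,0,0,0.171,-0.06,-0.62,0,0,0,0.341,0,-0.93,0,0,0,0.511,0.12,-1.23,0,0,0,0.681,0.28,-1.5,0,0,0,0.851,0.28,-1.5,0,0,0,0.851]}}

```text
time_s: 4.05
eef_pos: [0.5115, -0.1442, 0.082]
eef_rot: [-0.053, 0.938, 0.3, 0.166]
wrist_force: [-0.3, -0.7, 0.6]
opening: 0.206
grasp_force: 0.5
```

Emit:
{"fn": "move_arm", "kwargs": {"plan": [0.21,-0.25,0,0,0,0.17,0.45,-0.45,0,0,0,0.34,0.72,-0.61,0,0,0,0.51,1.02,-0.72,0,0,0,0.68,1.33,-0.78,0,0,0,0.85,1.36,-0.78,0,0,0,0.86,1.36,-0.78,0,0,0,0.86]}}

```text
time_s: 4.92
eef_pos: [0.578, -0.1801, 0.0811]
eef_rot: [-0.118, 0.728, 0.663, 0.128]
wrist_force: [1.3, 1.2, -0.5]
opening: 0.205
grasp_force: 0.5
```

Run:
```python
from h import *
o=obs();c=cam("wrist","w3.png");pv=L2W(.014,-.048,.0615)
# backing off: radially outward and up
a=np.radians(166.89)+1.71
print("out dir",np.cos(a),np.sin(a))
print(proj(c,[L2W(x,0,.054) for x in(-.068,-.034,0)]).round(0).tolist())
```

```text
t 4.92 p [ 0.578  -0.1801  0.0811] x [0.088 0.935 0.343] z [ 0.03   0.341 -0.939] F [ 1.3  1.2 -0.5] op 17.5 gf 0.5 q [-0.66  0.5   1.55  0.31  1.29 -0.68]
out dir -0.08948911658349346 -0.9959878001326652
[[134.0, 86.0], [198.0, 64.0], [260.0, 41.0]]
```

View pics/w3.png

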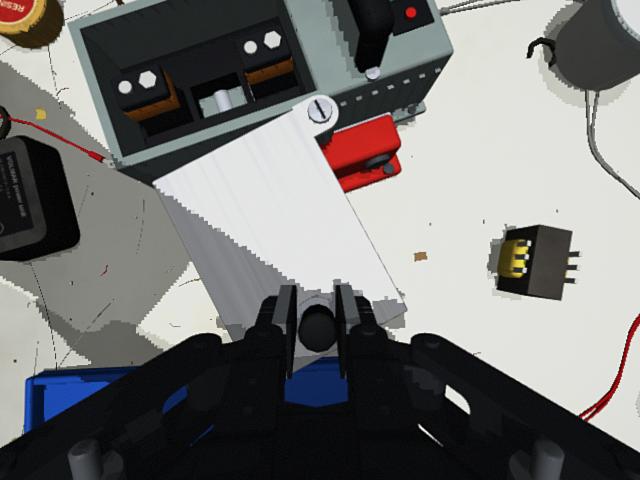

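The cover is fully aside. Batteries stand in pocket 1 at (148,90) and pocket 3 at (265,50), and pocket 2 (218,97) is empty. I release the knob and go to pocket 1.

Emit:
{"fn": "move_arm", "kwargs": {"plan": [0,0,0,0,0,0,0,0,0.7,0,0,0,0,0,1.4,0,0,0,0,0,1.4,0,0,0], "grip": 36}}

```text
time_s: 5.48
eef_pos: [0.5798, -0.1825, 0.1548]
eef_rot: [-0.114, 0.727, 0.664, 0.129]
wrist_force: [0.7, -0.1, 0.1]
opening: 0.426
grasp_force: 0.0
```

Run:
```python
from h import *
o=obs();Rd=pose(YAW,.15)
g=L2W(-.066,0,.048-.002)
goto(g+[0,0,.08],Rd,o,"hover")
c=cam("top");im=cv2.cvtColor(c["pixels"],cv2.COLOR_RGB2HSV);m=cv2.inRange(im,(50,120,50),(75,255,255));m[:,:140]=0
k=max(cv2.findContours(m,0,2)[0],key=cv2.contourArea);r=cv2.minAreaRect(k);print("bin",ray(c,[r[0]],.038),r)
```

```text
t 5.47 p [ 0.5798 -0.1825  0.1548] x [0.084 0.937 0.339] z [ 0.035  0.338 -0.941] F [ 0.7 -0.1  0.1] op 36.4 gf 0.0 q [-0.66  0.41  1.52  0.3   1.41 -0.64]
hover TCP [ 0.5003 -0.0629  0.1212] ROW [-1.59, 2.39, -0.67] [-0.157, 0.138, -1.205] n>= 6.8
bin [[0.46177302 0.3128314  0.038     ]] ((193.41537475585938, 286.9769287109375), (49.22163009643555, 64.11791229248047), 21.595312118530273)
```

Emit:
{"fn": "move_arm", "kwargs": {"plan": [-0.7,0.1,0,-0.02,0.02,-0.15,-1.3,0.3,0,-0.04,0.035,-0.3,-1.9,0.6,0,-0.06,0.05,-0.45,-2.1,1.1,0,-0.08,0.07,-0.6,-2.1,1.6,-0.1,-0.1,0.09,-0.75,-1.9,2.1,-0.3,-0.12,0.105,-0.9,-1.7,2.4,-0.6,-0.14,0.12,-1.05,-1.59,2.39,-0.67,-0.157,0.138,-1.205,-1.59,2.39,-0.67,-0.157,0.138,-1.205,-1.59,2.39,-0.67,-0.157,0.138,-1.205], "grip": 29}}

```text
time_s: 6.78
eef_pos: [0.4983, -0.0617, 0.1173]
eef_rot: [-0.014, 0.988, 0.136, 0.075]
wrist_force: [-0.6, 0.5, 0.1]
opening: 0.338
grasp_force: 0.0
```

Run:
```python
from h import *
o=obs();Rd=pose(YAW,.15)
c=cam("wrist","w4.png")
goto(L2W(-.066,0,.046),Rd,o,"down")
print(proj(c,[L2W(-.068,0,.054),L2W(0,0,.054),L2W(-.09,.04,.0575),L2W(-.09,-.04,.0575)]).round(0).tolist())
```

```text
t 6.78 p [ 0.4983 -0.0617  0.1173] x [0.952 0.266 0.152] z [ 0.144  0.048 -0.988] F [-0.6  0.5  0.1] op 28.9 gf 0.0 q [-0.43  0.07  1.99  0.13  0.97  0.8 ]
down TCP [ 0.5003 -0.0629  0.0412] ROW [0.04, -0.02, -1.52] [-0.007, 0.001, -0.003] n>= 1.3
[[320.0, 284.0], [321.0, 167.0], [252.0, 322.0], [388.0, 323.0]]
```

View pics/w4.png

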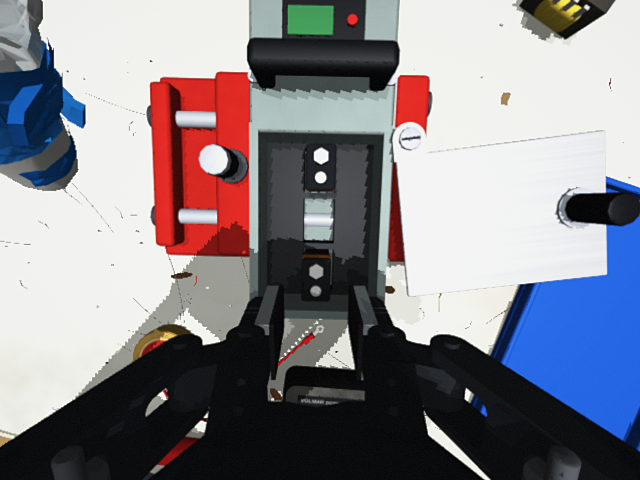

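Cell 1's top is at (316,280) and cell 3's at (320,165), as predicted. Descending on cell 1.

Emit:
{"fn": "move_arm", "kwargs": {"plan": [0,0,-0.5,0,0,0,0.02,0,-1.0,0,0,0,0.02,0,-1.5,0,0,0,0.02,0,-1.5,0,0,0]}}

```text
time_s: 7.32
eef_pos: [0.4981, -0.0617, 0.0412]
eef_rot: [-0.014, 0.988, 0.134, 0.074]
wrist_force: [0.3, 1.1, -0.1]
opening: 0.334
grasp_force: 0.0
```

Emit:
{"fn": "move_arm", "kwargs": {"plan": [0,0,0,0,0,0,0,0,0,0,0,0,0,0,0,0,0,0,0,0,0,0,0,0], "grip": 0}}

```text
time_s: 7.82
eef_pos: [0.5002, -0.0618, 0.0433]
eef_rot: [-0.013, 0.988, 0.135, 0.076]
wrist_force: [-0.6, 0.8, -1.5]
opening: 0.196
grasp_force: 61.6
```

Emit:
{"fn": "move_arm", "kwargs": {"plan": [0,0,0.4,0,0,0,0,0,0.8,0,0,0,0,0,1.3,0,0,0,-0.6,0,1.8,0,0,0,-1.4,0.2,2.0,0,0,0,-2.3,0.6,2.0,0,0,0,-2.6,1.5,2.0,0,0,0,-2.6,2.5,2.0,0,0,0,-2.6,3.5,2.0,0,0,0,-2.6,4.2,2.0,0,0,0]}}

```text
time_s: 9.07
eef_pos: [0.3697, 0.1502, 0.1432]
eef_rot: [-0.013, 0.988, 0.135, 0.076]
wrist_force: [0.6, -0.1, -0.8]
opening: 0.195
grasp_force: 61.6
```

```bash
cat >> h.py <<'E'
def binpos():
    c=cam("top");im=cv2.cvtColor(c["pixels"],cv2.COLOR_RGB2HSV);m=cv2.inRange(im,(50,120,50),(75,255,255));m[:,:140]=0;m[330:]=0
    k=max(cv2.findContours(m,0,2)[0],key=cv2.contourArea);r=cv2.minAreaRect(k);w=ray(c,cv2.boxPoints(r),.038)
    e=[w[1]-w[0],w[2]-w[1]];L=max(e,key=np.linalg.norm);u=L[:2]/np.linalg.norm(L[:2]);u*=np.sign(u[0])
    print("bin",w.mean(0).round(4),"axis",u.round(3),[np.linalg.norm(x).round(3) for x in e],cv2.contourArea(k)); return w.mean(0)[:2],u
E
python3 - <<'E'
from h import *
o=obs();b,u=binpos();Rd=pose(YAW,.15)
p=b-.032*u; goto([*p,.13],Rd,o,"hover");goto([*p,.05],Rd,o,"drop")
E
```

```text
t 9.07 p [0.3697 0.1502 0.1432] x [0.952 0.265 0.154] z [ 0.147  0.047 -0.988] F [ 0.6 -0.1 -0.8] op 16.7 gf 61.6 q [ 0.05 -0.26  2.23  0.05  1.02  1.33]
bin [0.4624 0.3128 0.038 ] axis [ 0.934 -0.357] [np.float64(0.14), np.float64(0.111)] 2993.5
hover TCP [0.4352 0.325  0.1112] ROW [1.31, 3.5, -0.64] [-0.007, 0.003, -0.002] n>= 3.2
drop TCP [0.4352 0.325  0.0312] ROW [1.31, 3.5, -2.24] [-0.007, 0.003, -0.002] n>= 3.6
```

Emit:
{"fn": "move_arm", "kwargs": {"plan": [0.35,0.95,0,0,0,0,0.7,1.9,0,0,0,0,1.0,2.8,0,0,0,0,1.31,3.5,-0.2,0,0,0,1.31,3.5,-0.9,0,0,0,1.31,3.5,-1.6,0,0,0,1.31,3.5,-2.2,0,0,0,1.31,3.5,-2.24,0,0,0]}}

```text
time_s: 10.12
eef_pos: [0.4334, 0.3223, 0.0285]
eef_rot: [-0.013, 0.988, 0.135, 0.073]
wrist_force: [-0.3, 0.5, -0.2]
opening: 0.196
grasp_force: 64.1
```

Emit:
{"fn": "move_arm", "kwargs": {"plan": [0,0,0,0,0,0,0,0,0,0,0,0,0,0,0.8,0,0,0,0,0,1.8,0,0,0,0,-0.3,2.3,0,0,0], "grip": 32}}

```text
time_s: 10.75
eef_pos: [0.4375, 0.3096, 0.1506]
eef_rot: [-0.014, 0.988, 0.135, 0.079]
wrist_force: [-0.3, 0.5, -0.2]
opening: 0.378
grasp_force: 0.0
```

Run:
```python
from h import *
o=obs();Rd=pose(YAW,.45);cam("wrist","w5.png")
goto([.36,.12,.17],Rd,o,"via");T=goto(L2W(-.05,0,.13),Rd,o,"pre");T=goto(L2W(-.004,0,.048),Rd,o,"down")
```

```text
t 10.75 p [0.4375 0.3096 0.1506] x [0.951 0.265 0.16 ] z [ 0.152  0.05  -0.987] F [-0.3  0.5 -0.2] op 32.3 gf 0.0 q [ 0.4   0.08  1.9  -0.02  1.    1.71]
via TCP [0.368  0.1222 0.1529] ROW [-1.39, -3.75, 0.04] [0.071, -0.281, -0.003] n>= 3.3
pre TCP [ 0.521  -0.0572  0.1269] ROW [1.67, -7.33, -0.48] [0.071, -0.281, -0.003] n>= 6.3
down TCP [ 0.5653 -0.0449  0.0449] ROW [2.56, -7.09, -2.12] [0.071, -0.281, -0.003] n>= 6.5
```

View pics/w5.png

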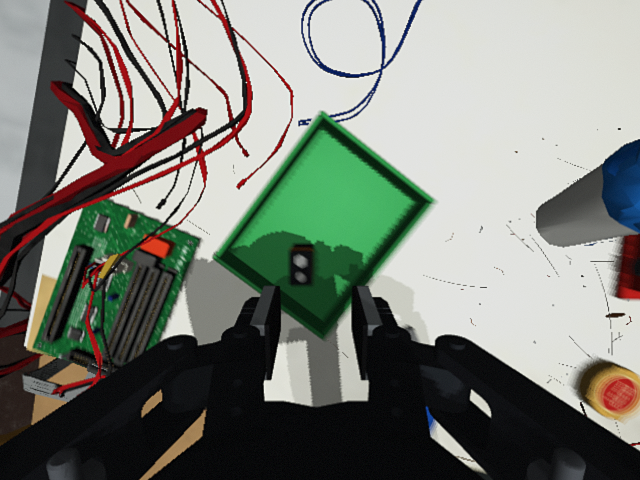

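Cell 1 stands in the bin at (302,265). Now cell 3, with more lean because of the lamp.

Emit:
{"fn": "move_arm", "kwargs": {"plan": [-0.5,-0.9,0,0.02,-0.07,0,-1.0,-1.9,0,0.035,-0.14,0,-1.4,-3.0,0,0.05,-0.21,0,-1.4,-3.9,0.04,0.071,-0.281,0,-1.0,-4.9,0,0.071,-0.281,0,-0.3,-5.7,0,0.071,-0.281,0,0.4,-6.4,-0.1,0.071,-0.281,0,1.1,-7.0,-0.3,0.071,-0.281,0,1.67,-7.33,-0.48,0.071,-0.281,0,1.67,-7.33,-0.48,0.071,-0.281,0], "grip": 29}}

```text
time_s: 12.05
eef_pos: [0.5202, -0.0597, 0.1216]
eef_rot: [-0.029, 0.967, 0.132, 0.218]
wrist_force: [-0.8, 0.4, -0.7]
opening: 0.34
grasp_force: 0.0
```

Run:
```python
from h import *
o=obs();Rd=pose(YAW,.45);c=cam("wrist","w6.png")
for x,z in((-.02,.085),(-.004,.06),(-.004,.048)): goto(L2W(x,0,z),Rd,o,"down")
print(proj(c,[L2W(0,0,.054),L2W(-.034,0,.01),L2W(.017,.035,.0575),L2W(.017,-.035,.0575)]).round(0).tolist())
```

```text
t 12.05 p [ 0.5202 -0.0597  0.1216] x [0.871 0.242 0.428] z [ 0.413  0.114 -0.904] F [-0.8  0.4 -0.7] op 29.0 gf 0.0 q [-0.54 -0.03  2.15  0.47  0.76  0.46]
down TCP [ 0.5499 -0.0491  0.0819] ROW [0.59, 0.21, -0.79] [0.003, -0.007, 0.0] n>= 0.8
down TCP [ 0.5653 -0.0449  0.0569] ROW [0.9, 0.3, -1.29] [0.003, -0.007, 0.0] n>= 1.3
down TCP [ 0.5653 -0.0449  0.0449] ROW [0.9, 0.3, -1.53] [0.003, -0.007, 0.0] n>= 1.5
[[313.0, 231.0], [313.0, 289.0], [257.0, 203.0], [369.0, 204.0]]
```

View pics/w6.png

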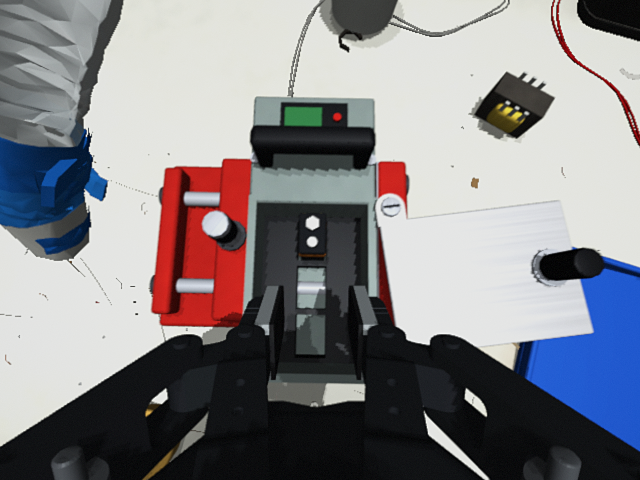

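Cell 3's top is at (312,230) as predicted, and pockets 1 and 2 are empty. Descending.

Emit:
{"fn": "move_arm", "kwargs": {"plan": [0.3,0.1,-0.4,0,0,0,0.59,0.2,-0.79,0,0,0,0.8,0.26,-1.1,0,0,0,0.9,0.29,-1.35,0,0,0,0.9,0.29,-1.5,0,0,0,0.9,0.29,-1.5,0,0,0]}}

```text
time_s: 12.85
eef_pos: [0.5633, -0.0435, 0.0465]
eef_rot: [-0.03, 0.967, 0.132, 0.217]
wrist_force: [-0.4, -0.5, 0.2]
opening: 0.338
grasp_force: 0.0
```

Emit:
{"fn": "move_arm", "kwargs": {"plan": [0,0,0,0,0,0,0,0,0,0,0,0,0,0,0,0,0,0,0,0,0,0,0,0], "grip": 0}}

```text
time_s: 13.35
eef_pos: [0.5642, -0.044, 0.0473]
eef_rot: [-0.029, 0.966, 0.132, 0.218]
wrist_force: [-4.1, -1.8, 4.8]
opening: 0.19
grasp_force: 59.6
```

Emit:
{"fn": "move_arm", "kwargs": {"plan": [0,0,0.3,0,0,0,0,0,0.6,0,0,0,-0.4,-0.11,0.9,0,0,0,-0.8,-0.22,1.2,0,0,0,-0.9,-0.25,1.6,0,0,0,-1.5,-0.25,2.0,0,0,0,-2.4,0,2.1,0,0,0,-3.3,0.5,2.1,0,0,0,-3.8,1.4,2.1,0,0,0,-3.8,2.4,2.1,0,0,0]}}

```text
time_s: 14.6
eef_pos: [0.3738, 0.0756, 0.1535]
eef_rot: [-0.027, 0.966, 0.13, 0.22]
wrist_force: [-0.2, 0.4, -0.5]
opening: 0.193
grasp_force: 59.3
```

Run:
```python
from h import *
o=obs();b,u=binpos();Rd=pose(YAW,.15)
p=b+.03*u; goto([*p,.14],Rd,o,"hover");goto([*p,.052],Rd,o,"drop")
```

```text
t 14.6 p [0.3738 0.0756 0.1535] x [0.869 0.239 0.433] z [ 0.419  0.11  -0.901] F [-0.2  0.4 -0.5] op 16.5 gf 59.3 q [-0.34 -0.62  2.48  0.31  0.93  0.82]
bin [0.4624 0.3128 0.038 ] axis [ 0.934 -0.357] [np.float64(0.14), np.float64(0.111)] 2993.0
hover TCP [0.4931 0.3029 0.1212] ROW [2.39, 4.55, -0.65] [-0.074, 0.288, 0.004] n>= 4.3
drop TCP [0.4931 0.3029 0.0332] ROW [2.39, 4.55, -2.41] [-0.074, 0.288, 0.004] n>= 4.7
```

Emit:
{"fn": "move_arm", "kwargs": {"plan": [0,1.0,0,0,0,0,0,2.0,0,0,0,0,0.3,3.0,0,0,0,0,1.0,3.8,0,0,0,0,1.8,4.4,0,0,0,0,2.49,4.57,-0.2,0,0,0,2.49,4.57,-0.9,0,0,0,2.49,4.57,-1.6,0,0,0,2.49,4.57,-2.2,0,0,0,2.49,4.57,-2.31,0,0,0]}}

```text
time_s: 15.9
eef_pos: [0.497, 0.3039, 0.0345]
eef_rot: [-0.029, 0.967, 0.132, 0.216]
wrist_force: [0.2, -0.1, -0.8]
opening: 0.195
grasp_force: 59.3
```

Emit:
{"fn": "move_arm", "kwargs": {"plan": [0,0,0,0,0,0,0,0,0,0,0,0,0,0,0,0,0,0,0,0,0.8,0,0,0,0,0,1.8,0,0,0,-0.2,-0.2,2.4,0.03,-0.12,0], "grip": 32}}

```text
time_s: 16.65
eef_pos: [0.4929, 0.2961, 0.1629]
eef_rot: [-0.037, 0.95, 0.13, 0.283]
wrist_force: [0.1, -0.5, 0.6]
opening: 0.374
grasp_force: 0.0
```

Run:
```python
from h import *
o=obs();w=cam("wrist");t=cam("top");
a=cv2.resize(w["pixels"],(400,300));b=cv2.resize(t["pixels"][170:330,150:400],(400,256))
cv2.imwrite("pics/w7.png",np.vstack([a,b])[:,:,::-1])
pv=L2W(.014,-.048,.086);print(pv)
a0=np.radians(166.89);a=a0+1.71;k=pv+.1*np.array([np.cos(a),np.sin(a),0]);print("knob",k)
Rd=pose(a+np.pi,.35)
goto([.36,.1,.2],Rd,o,"via");goto([.42,-.15,.2],Rd,o,"via2");goto(k+[0,0,.075],Rd,o,"hover");goto(k,Rd,o,"down")
```

```text
t 16.65 p [0.4929 0.2961 0.1629] x [0.806 0.226 0.547] z [ 0.528  0.144 -0.837] F [ 0.1 -0.5  0.6] op 31.9 gf 0.0 q [ 0.37 -0.04  2.11 -0.11  0.5   1.75]
[ 0.58751827 -0.08851292  0.1       ]
knob [ 0.57856936 -0.1881117   0.1       ]
via TCP [0.3606 0.1065 0.1822] ROW [-2.65, -3.79, 0.39] [-0.184, 0.158, 1.204] n>= 6.8
via2 TCP [ 0.4206 -0.1435  0.1822] ROW [-1.45, -8.79, 0.39] [-0.184, 0.158, 1.204] n>= 7.4
hover TCP [ 0.5792 -0.1816  0.1572] ROW [1.73, -9.56, -0.11] [-0.184, 0.158, 1.204] n>= 8.1
down TCP [ 0.5792 -0.1816  0.0822] ROW [1.73, -9.56, -1.61] [-0.184, 0.158, 1.204] n>= 8.2
```

View pics/w7.png

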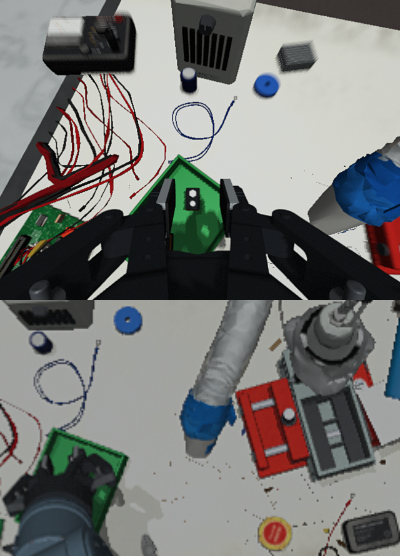

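Both batteries are in the bin, and the bay is empty. Back to the cover knob.

Emit:
{"fn": "move_arm", "kwargs": {"plan": [-0.6,-0.5,0.2,-0.03,0.03,0.13,-1.2,-1.2,0.4,-0.05,0.045,0.26,-1.8,-2.0,0.4,-0.07,0.06,0.4,-1.9,-3.0,0.4,-0.09,0.08,0.53,-1.9,-4.0,0.4,-0.11,0.095,0.67,-1.9,-5.0,0.4,-0.13,0.11,0.8,-1.8,-6.0,0.4,-0.14,0.12,0.93,-1.7,-7.0,0.4,-0.16,0.14,1.07,-1.5,-8.0,0.4,-0.184,0.158,1.204,-1.4,-8.8,0.4,-0.184,0.158,1.204], "grip": 45}}

```text
time_s: 18.0
eef_pos: [0.4189, -0.1447, 0.1764]
eef_rot: [-0.114, 0.726, 0.666, 0.125]
wrist_force: [0.7, -0.1, -0.1]
opening: 0.529
grasp_force: 0.0
```

Run:
```python
from h import *
o=obs();k=np.array([.57857,-.1881,.1]);Rd=pose(np.radians(166.89)+1.71+np.pi,.35)
goto(k+[0,0,.075],Rd,o,"hover");goto(k,Rd,o,"down")
```

```text
t 18.0 p [ 0.4189 -0.1447  0.1764] x [0.081 0.94  0.333] z [ 0.029  0.331 -0.943] F [ 0.7 -0.1 -0.1] op 45.2 gf 0.0 q [-0.8   0.05  1.91  0.26  1.41 -0.78]
hover TCP [ 0.5792 -0.1816  0.1572] ROW [3.21, -0.74, -0.38] [0.011, -0.0, -0.003] n>= 2.8
down TCP [ 0.5792 -0.1816  0.0822] ROW [3.21, -0.74, -1.88] [0.011, -0.0, -0.003] n>= 3.2
```

Emit:
{"fn": "move_arm", "kwargs": {"plan": [1.1,-0.3,-0.1,0,0,0,2.2,-0.5,-0.2,0,0,0,3.2,-0.74,-0.38,0,0,0,3.2,-0.74,-1.0,0,0,0,3.2,-0.74,-1.87,0,0,0,3.2,-0.74,-1.87,0,0,0]}}

```text
time_s: 18.75
eef_pos: [0.576, -0.1774, 0.0792]
eef_rot: [-0.117, 0.727, 0.665, 0.124]
wrist_force: [-1.1, 0.2, 0.4]
opening: 0.531
grasp_force: 0.0
```

Emit:
{"fn": "move_arm", "kwargs": {"plan": [0,0,0,0,0,0,0,0,0,0,0,0,0,0,0,0,0,0], "grip": 17.5}}

```text
time_s: 19.12
eef_pos: [0.5788, -0.1795, 0.0844]
eef_rot: [-0.112, 0.727, 0.666, 0.125]
wrist_force: [0.2, 0.1, 0.0]
opening: 0.202
grasp_force: 0.0
```

Run:
```python
from h import *
o=obs();pv=L2W(.014,-.048,.0615);pv[2]=.1
c=cam("wrist","w8.png");k=np.array([.57857,-.1881,.107]);print(proj(c,k))
for th in [*np.arange(1.53,-.05,-.17),-.03]:
    a=np.radians(166.89)+th;g=pv+.1*np.array([np.cos(a),np.sin(a),0]);goto(g,pose(a+np.pi,.35),o,round(th,2))
```

```text
t 19.12 p [ 0.5788 -0.1795  0.0844] x [0.083 0.94  0.331] z [ 0.032  0.329 -0.944] F [0.2 0.1 0. ] op 17.2 gf 0.0 q [-0.65  0.49  1.56  0.3   1.28 -0.67]
[[319.22806169 335.35528868]]
1.53 TCP [ 0.5626 -0.1786  0.0822] ROW [-0.32, 0.02, -0.04] [0.013, 0.001, -0.18] n>= 1.0
1.36 TCP [ 0.5477 -0.1731  0.0822] ROW [-0.62, 0.13, -0.04] [0.013, -0.0, -0.35] n>= 1.9
1.19 TCP [ 0.534  -0.1652  0.0822] ROW [-0.9, 0.29, -0.04] [0.013, -0.001, -0.52] n>= 2.9
1.02 TCP [ 0.5218 -0.155   0.0822] ROW [-1.14, 0.49, -0.04] [0.013, -0.003, -0.69] n>= 3.8
0.85 TCP [ 0.5115 -0.1429  0.0822] ROW [-1.35, 0.73, -0.04] [0.013, -0.004, -0.86] n>= 4.8
0.68 TCP [ 0.5034 -0.1293  0.0822] ROW [-1.51, 1.0, -0.04] [0.013, -0.005, -1.03] n>= 5.7
0.51 TCP [ 0.4977 -0.1145  0.0822] ROW [-1.62, 1.3, -0.04] [0.012, -0.006, -1.2] n>= 6.7
0.34 TCP [ 0.4946 -0.0989  0.0822] ROW [-1.68, 1.61, -0.04] [0.012, -0.007, -1.37] n>= 7.6
0.17 TCP [ 0.4942 -0.083   0.0822] ROW [-1.69, 1.93, -0.04] [0.012, -0.008, -1.54] n>= 8.6
0.0 TCP [ 0.4965 -0.0673  0.0822] ROW [-1.65, 2.24, -0.04] [0.011, -0.01, -1.71] n>= 9.5
-0.03 TCP [ 0.4971 -0.0646  0.0822] ROW [-1.63, 2.3, -0.04] [0.011, -0.01, -1.74] n>= 9.7
```

Emit:
{"fn": "move_arm", "kwargs": {"plan": [-0.32,0.02,0,0,0,-0.175,-0.62,0.13,0,0,0,-0.35,-0.9,0.29,0,0,0,-0.52,-1.14,0.49,0,0,0,-0.69,-1.35,0.73,0,0,0,-0.86,-1.51,1.0,0,0,0,-1.03,-1.62,1.3,0,0,0,-1.2,-1.68,1.61,0,0,0,-1.37,-1.69,1.93,0,0,0,-1.54,-1.65,2.24,0,0,0,-1.71]}}

```text
time_s: 20.42
eef_pos: [0.4948, -0.0713, 0.0834]
eef_rot: [0.016, 0.982, -0.091, 0.167]
wrist_force: [-1.1, -1.6, -0.8]
opening: 0.205
grasp_force: 0.5
```

Emit:
{"fn": "move_arm", "kwargs": {"plan": [0.01,0.03,0,0,0,-0.015,0.02,0.06,0,0,0,-0.03,0.02,0.06,0,0,0,-0.03]}}

```text
time_s: 20.8
eef_pos: [0.4959, -0.069, 0.0826]
eef_rot: [0.018, 0.981, -0.103, 0.166]
wrist_force: [-0.5, 0.9, -0.5]
opening: 0.206
grasp_force: 0.0
```

Run:
```python
from h import *
o=obs();c=cam("wrist","w8.png");t=cam("top")
a=cv2.resize(t["pixels"][190:290,290:420],(400,308))
b=cv2.resize(c["pixels"],(400,300));cv2.imwrite("pics/w8.png",np.vstack([a,b])[:,:,::-1])
```

```text
t 20.8 p [ 0.4959 -0.069   0.0826] x [ 0.924 -0.195  0.329] z [ 0.321 -0.07  -0.944] F [-0.5  0.9 -0.5] op 17.6 gf 0.0 q [-0.42  0.02  2.17  0.12  0.63  1.28]
```

View pics/w8.png

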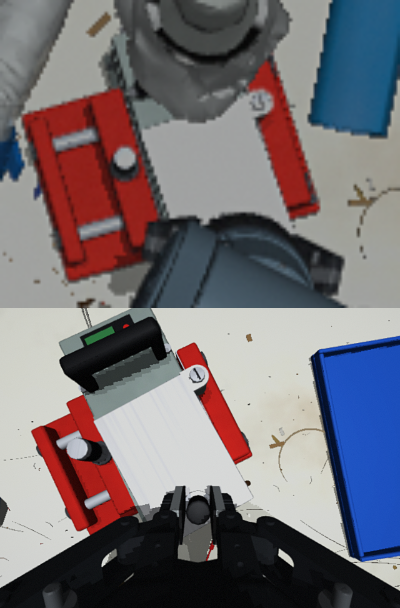

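The cover is nearly shut; I push it tangentially until the stop is felt.

Emit:
{"fn": "move_arm", "kwargs": {"plan": [0.02,0.08,0,0,0,-0.02,0.03,0.15,0,0,0,-0.03,0.03,0.15,0,0,0,-0.03]}}

```text
time_s: 21.28
eef_pos: [0.4969, -0.0623, 0.0825]
eef_rot: [0.022, 0.979, -0.117, 0.165]
wrist_force: [-5.7, -7.4, 2.9]
opening: 0.203
grasp_force: 4.1
```

Emit:
{"fn": "move_arm", "kwargs": {"plan": [0.02,0.06,0,0,0,0,0.02,0.06,0,0,0,0]}}

```text
time_s: 21.52
eef_pos: [0.4977, -0.0596, 0.0825]
eef_rot: [0.022, 0.979, -0.117, 0.165]
wrist_force: [-7.0, -8.4, 5.3]
opening: 0.203
grasp_force: 5.1
```

The stop is reached (8 N against 1 N of friction). I release, rise, and measure the hose and lamp for leaning at the jaw post.

Emit:
{"fn": "move_arm", "kwargs": {"plan": [0,0,0,0,0,0,0,0,0,0,0,0,0,0,0.8,0,0,0,-0.5,0,1.8,0,0,0,-1.2,0,2.0,0,0,0,-1.2,0,2.0,0,0,0], "grip": 40}}

```text
time_s: 22.28
eef_pos: [0.4376, -0.058, 0.1836]
eef_rot: [0.021, 0.979, -0.118, 0.167]
wrist_force: [0.3, 0.9, 0.3]
opening: 0.47
grasp_force: 0.0
```

```bash
cat >> h.py <<'E'
def tri2(c1,a,c2,b):
    o1=np.array(c1["origin"]);o2=np.array(c2["origin"]);d1=ray(c1,[a],0)[0]-o1;d2=ray(c2,[b],0)[0]-o2
    k=np.linalg.lstsq(np.c_[d1,-d2],o2-o1,rcond=None)[0];A=o1+k[0]*d1;B=o2+k[1]*d2
    return ((A+B)/2).round(3),np.linalg.norm(A-B).round(3)
E
python3 - <<'E'
from h import *
o=obs();t=cam("top","t9.png");s=cam("scene","s9.png");w=cam("wrist","w9.png")
# knob: dark blob near predicted
for n,a,b in [("nozzle tip",(276,264),(319,271)),("blue/white",(284,228),(311,228)),("hose mid",(301,185),(296,190)),("hose hi",(320,120),(272,152))]: print(n,tri2(t,a,s,b))
e=np.array([-np.sin(YAW),np.cos(YAW)]);po=L2W(0,.056,.056);print("post",po)
g=L2W(0,.059,.058);Rd=pose(YAW-np.pi/2,.30)
goto(g+.09*-Rd[:,2],Rd,o,"hover");goto(g,Rd,o,"down")
print("knob shut proj",proj(t,[L2W(-.074,0,.0915),L2W(-.09,.04,.0575)]).round(1).tolist())
a=cv2.resize(t["pixels"][190:290,290:420],(650,500));cv2.imwrite("pics/c9.png",np.vstack([a])[:,:,::-1])
E
```

```text
t 22.27 p [ 0.4376 -0.058   0.1836] x [ 0.917 -0.224  0.331] z [ 0.321 -0.08  -0.944] F [0.3 0.9 0.3] op 40.2 gf 0.0 q [-0.45 -0.34  2.23  0.09  0.92  1.32]
nozzle tip (array([0.514, 0.133, 0.032]), np.float64(0.011))
blue/white (array([0.57 , 0.105, 0.117]), np.float64(0.007))
hose mid (array([0.646, 0.065, 0.172]), np.float64(0.009))
hose hi (array([0.763, 0.021, 0.217]), np.float64(0.018))
post [0.54623465 0.00796331 0.07      ]
hover TCP [0.5398 0.0311 0.1398] ROW [2.04, 1.78, -0.88] [0.029, 0.027, -1.06] n>= 5.9
down TCP [0.5469 0.0054 0.0538] ROW [2.19, 1.27, -2.6] [0.029, 0.027, -1.06] n>= 5.9
knob shut proj [[367.1, 265.7], [350.4, 280.3]]
```

View pics/w9.png

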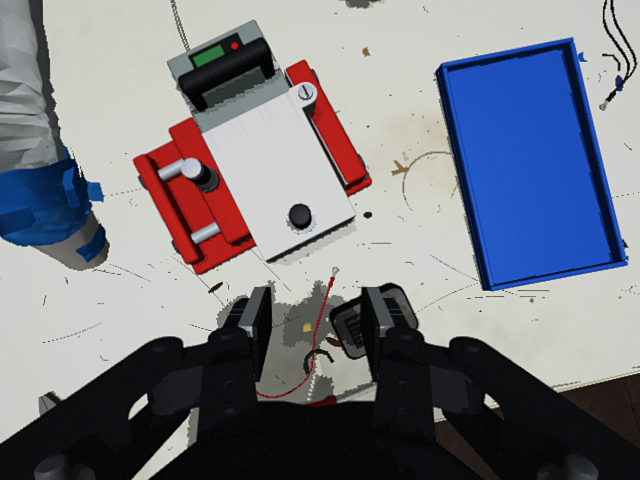

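The cover is shut flush (w9: knob at (300,215), cover edges parallel to the housing). The hose passes close behind the post, so at the post I'll lean toward the robot and approach along the tool axis. (That was my last picture; from here I use numbers only.)

Run:
```python
from h import *
o=obs();Rd=pose(YAW-np.pi/2,0,-.35);print(Rd.round(2))
g=L2W(-.0015,.058,.064);d=-Rd[:,2]
goto([.42,.0,.2],Rd,o,"via");goto(g+.07*d,Rd,o,"hover");goto(g,Rd,o,"down");print("delta",(-.07*d/.05).round(2))
```

```text
t 22.43 p [ 0.4385 -0.0581  0.1822] x [ 0.917 -0.224  0.329] z [ 0.319 -0.079 -0.944] F [0.1 0.2 0.8] op 40.1 gf 0.0 q [-0.45 -0.33  2.23  0.09  0.92  1.32]
[[ 0.27 -0.91  0.33]
 [-0.96 -0.25  0.09]
 [ 0.   -0.34 -0.94]]
via TCP [0.4263 0.0017 0.1822] ROW [-0.24, 1.2, -0.0] [0.501, -0.004, -0.981] n>= 6.1
hover TCP [0.5274 0.0048 0.1259] ROW [1.78, 1.26, -1.13] [0.501, -0.004, -0.981] n>= 6.1
down TCP [0.5505 0.0112 0.0602] ROW [2.24, 1.39, -2.44] [0.501, -0.004, -0.981] n>= 6.1
delta [ 0.46  0.13 -1.32]
```

Emit:
{"fn": "move_arm", "kwargs": {"plan": [-0.05,0.2,0,0.07,0,-0.14,-0.1,0.4,0,0.14,0,-0.28,-0.15,0.6,0,0.21,0,-0.42,-0.2,0.8,0,0.29,0,-0.56,-0.24,1.0,0,0.36,0,-0.7,-0.24,1.2,0,0.43,0,-0.84,-0.24,1.25,0,0.501,-0.004,-0.981,-0.24,1.25,0,0.501,-0.004,-0.981], "grip": 36}}

```text
time_s: 23.42
eef_pos: [0.4261, 0.0045, 0.1815]
eef_rot: [-0.138, 0.784, -0.596, 0.104]
wrist_force: [0.4, -1.2, 0.8]
opening: 0.421
grasp_force: 0.0
```

Run:
```python
from h import *
o=obs();Rd=pose(YAW-np.pi/2,0,-.35)
g=L2W(-.0015,.058,.064);d=-Rd[:,2]
goto(g+.07*d,Rd,o,"hover");goto(g,Rd,o,"down")
```

```text
t 23.43 p [0.4261 0.0045 0.1815] x [ 0.268 -0.963 -0.001] z [ 0.328  0.093 -0.94 ] F [ 0.4 -1.2  0.8] op 36.0 gf 0.0 q [-0.45 -0.38  2.26  0.27  1.01  2.3 ]
hover TCP [0.5274 0.0048 0.1259] ROW [2.03, 0.01, -1.11] [-0.001, -0.002, -0.001] n>= 1.9
down TCP [0.5505 0.0112 0.0602] ROW [2.49, 0.13, -2.43] [-0.001, -0.002, -0.001] n>= 2.9
```

Emit:
{"fn": "move_arm", "kwargs": {"plan": [0.7,0,-0.4,0,0,0,1.4,0,-0.8,0,0,0,2.03,0.01,-1.11,0,0,0,2.17,0.05,-1.5,0,0,0,2.34,0.09,-2.0,0,0,0,2.49,0.13,-2.43,0,0,0,2.49,0.13,-2.43,0,0,0]}}

```text
time_s: 24.3
eef_pos: [0.5495, 0.0116, 0.0583]
eef_rot: [-0.138, 0.785, -0.595, 0.103]
wrist_force: [-0.7, 0.5, -0.7]
opening: 0.423
grasp_force: 0.0
```

Emit:
{"fn": "move_arm", "kwargs": {"plan": [0,0,0,0,0,0,0,0,0,0,0,0,0,0,0,0,0,0,0,0,0,0,0,0], "grip": 0}}

```text
time_s: 24.8
eef_pos: [0.552, 0.0113, 0.0616]
eef_rot: [-0.139, 0.784, -0.595, 0.106]
wrist_force: [17.7, 6.8, -17.1]
opening: 0.218
grasp_force: 56.0
```

```bash
python3 -c "
from h import *
obs()"
```

```text
t 24.8 p [0.552  0.0113 0.0616] x [ 0.268 -0.963  0.001] z [ 0.333  0.092 -0.939] F [ 17.7   6.8 -17.1] op 18.6 gf 56.0 q [-0.31  0.18  2.06  0.32  0.63  2.33]
```

Post gripped; sliding the jaw open 18 mm.

Emit:
{"fn": "move_arm", "kwargs": {"plan": [-0.03,0.1,0,0,0,0,-0.06,0.21,0,0,0,0,-0.096,0.347,0,0,0,0,-0.096,0.347,0,0,0,0]}}

```text
time_s: 25.3
eef_pos: [0.5477, 0.0282, 0.0617]
eef_rot: [-0.139, 0.784, -0.595, 0.107]
wrist_force: [19.9, 4.3, -21.7]
opening: 0.22
grasp_force: 56.0
```

Emit:
{"fn": "move_arm", "kwargs": {"plan": [0,0,0,0,0,0,0,0,0,0,0,0,0,0,0,0,0,0], "grip": 36}}

```text
time_s: 25.68
eef_pos: [0.546, 0.0282, 0.0615]
eef_rot: [-0.139, 0.784, -0.596, 0.106]
wrist_force: [-0.3, 0.0, 0.5]
opening: 0.42
grasp_force: 0.0
```

```bash
python3 -c "
from h import *
obs();print((np.array([.5505-.0013,.0112+.0183])))"
```

```text
t 25.68 p [0.546  0.0282 0.0615] x [ 0.268 -0.964  0.   ] z [ 0.331  0.092 -0.939] F [-0.3  0.   0.5] op 35.9 gf 0.0 q [-0.27  0.17  2.07  0.31  0.63  2.37]
[0.5492 0.0295]
```

Emit:
{"fn": "move_arm", "kwargs": {"plan": [-0.23,-0.06,0.66,0,0,0,-0.46,-0.13,1.32,0,0,0,-1.2,-0.3,1.9,0,0,0,-2.2,-0.6,2.4,0,0,0,-2.8,-0.9,2.4,0,0,0,-2.8,-1.4,2.4,0,0,0]}}

```text
time_s: 26.42
eef_pos: [0.4045, -0.0417, 0.1814]
eef_rot: [-0.139, 0.784, -0.596, 0.106]
wrist_force: [0.8, 0.7, 0.3]
opening: 0.422
grasp_force: 0.0
```

Run:
```python
from h import *
o=obs();t=cam("top","t10.png")
a=cv2.cvtColor(cv2.imread("pics/t9.png"),cv2.COLOR_BGR2HSV);b=cv2.cvtColor(t["pixels"],cv2.COLOR_RGB2HSV)
for n,h in(("before",a),("after",b)):
    m=cv2.inRange(h,(0,0,150),(180,60,255))
    # only white blobs surrounded by red: components small near post
    k,l,st,ce=cv2.connectedComponentsWithStats(m[215:275,300:352])
    for i in range(1,k):
        if 10<st[i,4]<120:
            p=ce[i]+[300,215]; w=ray(t,[p],.088)[0]; d=w[:2]-O; print(n,p.round(1),st[i,4],"vise xy",(np.cos(YAW)*d[0]+np.sin(YAW)*d[1]).round(4),(-np.sin(YAW)*d[0]+np.cos(YAW)*d[1]).round(4))
g=L2W(.046,0,.0865)
for be in(-.6,-.7):
    Rd=pose(YAW-np.pi/2,be);print(be,Rd.round(2).tolist())
    goto([.46,-.2,.3],Rd,o,"via"); goto(g-.08*Rd[:,2],Rd,o,"hover");goto(g,Rd,o,"down")
# tray & iron
h=b;m=cv2.inRange(h,(105,150,100),(122,255,255));m[:,:425]=0;m[:190]=0
k=max(cv2.findContours(m,0,2)[0],key=cv2.contourArea);bx=cv2.boxPoints(cv2.minAreaRect(k));w=ray(t,bx,.016);print("tray",w.mean(0),w.round(3).tolist())
```

```text
t 26.43 p [ 0.4045 -0.0417  0.1814] x [ 0.268 -0.963  0.002] z [ 0.332  0.091 -0.939] F [0.8 0.7 0.3] op 36.1 gf 0.0 q [-0.63 -0.44  2.3   0.31  1.07  2.12]
before [313.1 234.9] 16 vise xy 0.0251 0.0884
before [328.7 241.3] 31 vise xy 0.0021 0.0604
before [321.3 263.7] 16 vise xy -0.0395 0.0898
after [321.2 243.3] 32 vise xy 0.0026 0.0771
-0.6 [[0.22, -0.96, -0.15], [-0.8, -0.27, 0.54], [-0.56, -0.0, -0.83]]
via TCP [ 0.4571 -0.1897  0.2843] ROW [1.05, -2.96, 2.06] [0.482, 0.488, 0.104] n>= 3.9
hover TCP [ 0.6147 -0.0669  0.1508] ROW [4.2, -0.5, -0.61] [0.482, 0.488, 0.104] n>= 3.9
down TCP [ 0.6027 -0.0234  0.0848] ROW [3.96, 0.37, -1.93] [0.482, 0.488, 0.104] n>= 3.9
-0.7 [[0.2, -0.96, -0.17], [-0.74, -0.27, 0.62], [-0.64, -0.0, -0.76]]
via TCP [ 0.4567 -0.1882  0.2855] ROW [1.04, -2.93, 2.08] [0.579, 0.51, 0.122] n>= 4.3
hover TCP [ 0.616  -0.0716  0.1472] ROW [4.23, -0.6, -0.69] [0.579, 0.51, 0.122] n>= 4.3
down TCP [ 0.6023 -0.0219  0.086 ] ROW [3.95, 0.4, -1.91] [0.579, 0.51, 0.122] n>= 4.3
tray [ 0.5001676  -0.28770489  0.016     ] [[0.614, -0.226, 0.016], [0.612, -0.362, 0.016], [0.386, -0.347, 0.016], [0.388, -0.215, 0.016]]
```

Jaw measured open by about 17 mm. Now the handle, leaning toward −y under the lamp.

Emit:
{"fn": "move_arm", "kwargs": {"plan": [0.2,-0.5,0.4,0.1,0.09,0.02,0.4,-1.1,0.8,0.2,0.18,0.04,0.6,-1.7,1.2,0.31,0.27,0.065,0.8,-2.3,1.6,0.42,0.37,0.09,1.04,-2.93,2.08,0.52,0.46,0.11,1.04,-2.93,2.08,0.579,0.51,0.122,1.04,-2.93,2.08,0.579,0.51,0.122], "grip": 50}}

```text
time_s: 27.35
eef_pos: [0.458, -0.1886, 0.2832]
eef_rot: [-0.208, 0.747, -0.569, -0.275]
wrist_force: [-0.2, 0.1, -1.1]
opening: 0.588
grasp_force: 0.0
```

Run:
```python
from h import *
o=obs();g=L2W(.046,0,.0865);Rd=pose(YAW-np.pi/2,-.7)
goto(g-.12*Rd[:,2],Rd,o,"hover2");goto(g-.06*Rd[:,2],Rd,o,"hover");goto(g,Rd,o,"down")
```

```text
t 27.35 p [ 0.458  -0.1886  0.2832] x [ 0.201 -0.735 -0.647] z [-0.175  0.623 -0.762] F [-0.2  0.1 -1.1] op 50.2 gf 0.0 q [-0.83  0.35  1.45  0.32  1.97  2.07]
hover2 TCP [ 0.6229 -0.0964  0.1777] ROW [3.3, 1.84, -2.11] [-0.003, -0.004, 0.001] n>= 3.6
hover TCP [ 0.6126 -0.0592  0.1319] ROW [3.09, 2.59, -3.03] [-0.003, -0.004, 0.001] n>= 4.2
down TCP [ 0.6023 -0.0219  0.086 ] ROW [2.89, 3.33, -3.95] [-0.003, -0.004, 0.001] n>= 4.9
```

Emit:
{"fn": "move_arm", "kwargs": {"plan": [0.8,0.3,-0.5,0,0,0,1.6,0.7,-1.0,0,0,0,2.4,1.2,-1.6,0,0,0,3.3,1.84,-2.11,0,0,0,3.2,2.2,-2.57,0,0,0,3.2,2.2,-2.57,0,0,0]}}

```text
time_s: 28.1
eef_pos: [0.6161, -0.0753, 0.1549]
eef_rot: [-0.207, 0.747, -0.568, -0.276]
wrist_force: [-0.7, 0.3, 1.6]
opening: 0.584
grasp_force: 0.0
```

Run:
```python
from h import *
o=obs();g=L2W(.046,0,.0865);Rd=pose(YAW-np.pi/2,-.7)
goto(g,Rd,o,"down")
c=cam("wrist");print("ideal bar",proj(c,[L2W(.046,.03,.084),L2W(.046,-.03,.084)]).round(0).tolist())
p=c["pixels"].astype(int).sum(2);u=proj(c,[L2W(.046,0,.091)])[0].astype(int);print(u)
for dv in(-20,0,20):
    r=p[np.clip(u[1]+dv,0,479)];print(dv,[int(x) for x in r[max(u[0]-60,0):u[0]+60:5]])
```

```text
t 28.1 p [ 0.6161 -0.0753  0.1549] x [ 0.203 -0.735 -0.648] z [-0.178  0.623 -0.762] F [-0.7  0.3  1.6] op 49.8 gf 0.0 q [-0.55  0.65  1.28  0.46  1.75  2.27]
down TCP [ 0.6023 -0.0219  0.086 ] ROW [-0.28, 1.07, -1.38] [-0.003, -0.006, -0.003] n>= 1.5
ideal bar [[313.0, 273.0], [312.0, 223.0]]
[312 260]
-20 [461, 508, 514, 500, 500, 499, 499, 501, 501, 481, 66, 80, 82, 71, 462, 499, 502, 510, 729, 715, 718, 717, 718, 718]
0 [727, 726, 727, 726, 729, 727, 726, 728, 726, 765, 73, 78, 80, 25, 729, 729, 727, 727, 729, 730, 719, 25, 38, 41]
20 [727, 726, 727, 728, 729, 728, 729, 729, 728, 728, 271, 112, 145, 743, 728, 759, 97, 119, 122, 107, 251, 287, 628, 645]
```

The dark bar is centred near column 310 (predicted 312). Descending on it.

Emit:
{"fn": "move_arm", "kwargs": {"plan": [-0.09,0.35,-0.46,0,0,0,-0.19,0.71,-0.92,0,0,0,-0.28,1.06,-1.37,0,0,0,-0.28,1.06,-1.37,0,0,0]}}

```text
time_s: 28.65
eef_pos: [0.603, -0.0251, 0.0883]
eef_rot: [-0.207, 0.747, -0.569, -0.275]
wrist_force: [0.4, 0.8, -0.7]
opening: 0.584
grasp_force: 0.0
```

Emit:
{"fn": "move_arm", "kwargs": {"plan": [0,0,0,0,0,0,0,0,0,0,0,0,0,0,0,0,0,0,0,0,0,0,0,0,0,0,0,0,0,0], "grip": 0}}

```text
time_s: 29.28
eef_pos: [0.6056, -0.0266, 0.0899]
eef_rot: [-0.208, 0.748, -0.569, -0.272]
wrist_force: [1.9, -3.4, 7.4]
opening: 0.152
grasp_force: 61.0
```

```bash
python3 -c "
from h import *
obs()"
```

```text
t 29.27 p [ 0.6056 -0.0266  0.0899] x [ 0.205 -0.737 -0.644] z [-0.17   0.621 -0.765] F [ 1.9 -3.4  7.4] op 13.0 gf 61.0 q [-0.5   0.68  1.39  0.48  1.6   2.25]
```

Bar gripped (13 mm, 61 N). I lift gently first.

Emit:
{"fn": "move_arm", "kwargs": {"plan": [0,0,0.1,0,0,0,0,0.02,0.25,0,0,0,0,0.02,0.45,0,0,0,0,0.02,0.65,0,0,0,0,0.02,0.76,0,0,0,0,0.02,0.76,0,0,0]}}

```text
time_s: 30.02
eef_pos: [0.6041, -0.0244, 0.1265]
eef_rot: [-0.208, 0.748, -0.569, -0.273]
wrist_force: [0.1, -0.3, -8.0]
opening: 0.151
grasp_force: 59.2
```

```bash
python3 -c "
from h import *
o=obs();print(o[0]['torque'])"
```

```text
t 30.02 p [ 0.6041 -0.0244  0.1265] x [ 0.204 -0.737 -0.645] z [-0.173  0.621 -0.764] F [ 0.1 -0.3 -8. ] op 12.9 gf 59.2 q [-0.5   0.63  1.39  0.48  1.65  2.28]
[-1.10521696 -0.40606326  0.04415117]
```

The full 8 N weight hangs on the gripper. Moving out from under the lamp to (0.35, −0.24).

Emit:
{"fn": "move_arm", "kwargs": {"plan": [0,-0.4,0.1,0,0,0,-0.2,-1.0,0.2,0,0,0,-0.7,-1.6,0.4,0,0,0,-1.4,-2.2,0.6,0,0,0,-2.1,-2.7,0.9,0,0,0,-2.9,-3.2,1.2,0,0,0,-3.7,-3.7,1.5,0,0,0,-4.4,-4.1,1.6,0,0,0,-5.1,-4.3,1.6,0,0,0,-5.1,-4.3,1.6,0,0,0]}}

```text
time_s: 31.28
eef_pos: [0.3472, -0.2408, 0.2061]
eef_rot: [-0.208, 0.746, -0.57, -0.273]
wrist_force: [0.4, 0.5, -7.4]
opening: 0.15
grasp_force: 59.3
```

Run:
```python
from h import *
o,Rm=obs();hd=np.array(o["eef_pos"])-.019*Rm[:,2];print("handle",hd)
psi0=np.arctan2(Rm[1,0],Rm[0,0]);print(np.degrees(psi0))
for k in range(1,11):
    a=.17*k; Rd=R.from_rotvec([0,0,a]).as_matrix()@Rm; goto(hd,Rd,(o,Rm),k)
```

```text
t 31.27 p [ 0.3472 -0.2408  0.2061] x [ 0.2   -0.737 -0.645] z [-0.171  0.622 -0.764] F [ 0.4  0.5 -7.4] op 12.8 gf 59.3 q [-1.03  0.33  1.64  0.18  1.85  1.84]
handle [ 0.3504716  -0.25261496  0.22065482]
-74.83765091940566
1 TCP [ 0.3453 -0.2415  0.2061] ROW [-0.04, -0.01, 0.0] [-0.0, 0.0, 0.17] n>= 0.9
2 TCP [ 0.3435 -0.2426  0.2061] ROW [-0.08, -0.04, 0.0] [-0.0, -0.0, 0.34] n>= 1.9
3 TCP [ 0.3419 -0.2439  0.2061] ROW [-0.11, -0.06, 0.0] [0.0, 0.0, 0.51] n>= 2.8
4 TCP [ 0.3405 -0.2455  0.2061] ROW [-0.13, -0.09, 0.0] [0.0, -0.0, 0.68] n>= 3.8
5 TCP [ 0.3394 -0.2473  0.2061] ROW [-0.16, -0.13, 0.0] [0.0, -0.0, 0.85] n>= 4.7
6 TCP [ 0.3387 -0.2492  0.2061] ROW [-0.17, -0.17, 0.0] [0.0, -0.0, 1.02] n>= 5.7
7 TCP [ 0.3383 -0.2512  0.2061] ROW [-0.18, -0.21, 0.0] [0.0, -0.0, 1.19] n>= 6.6
8 TCP [ 0.3382 -0.2533  0.2061] ROW [-0.18, -0.25, 0.0] [0.0, -0.0, 1.36] n>= 7.6
9 TCP [ 0.3385 -0.2554  0.2061] ROW [-0.17, -0.29, 0.0] [0.0, -0.0, 1.53] n>= 8.5
10 TCP [ 0.3392 -0.2574  0.2061] ROW [-0.16, -0.33, 0.0] [-0.0, 0.0, 1.7] n>= 9.4
```

Emit:
{"fn": "move_arm", "kwargs": {"plan": [-0.04,-0.01,0,0,0,0.17,-0.08,-0.04,0,0,0,0.34,-0.11,-0.06,0,0,0,0.51,-0.13,-0.09,0,0,0,0.68,-0.16,-0.13,0,0,0,0.85,-0.17,-0.17,0,0,0,1.02,-0.18,-0.21,0,0,0,1.19,-0.18,-0.25,0,0,0,1.36,-0.17,-0.29,0,0,0,1.53,-0.16,-0.33,0,0,0,1.7]}}

```text
time_s: 32.52
eef_pos: [0.3417, -0.2547, 0.2054]
eef_rot: [0.069, 0.92, 0.189, -0.336]
wrist_force: [-0.0, 0.9, -8.2]
opening: 0.151
grasp_force: 59.5
```

Run:
```python
from h import *
o,Rm=obs();hd=np.array([.3505,-.2526,.2207]);print("handle",np.array(o["eef_pos"])-.019*Rm[:,2])
psi0=np.arctan2(Rm[1,0],Rm[0,0]);print(np.degrees(psi0))
tot=np.radians(86.7)-psi0;print(tot)
for k in range(1,8):
    Rd=R.from_rotvec([0,0,tot*k/7]).as_matrix()@Rm; goto(hd,Rd,(o,Rm),k)
```

```text
t 32.52 p [ 0.3417 -0.2547  0.2054] x [ 0.703  0.301 -0.644] z [-0.592 -0.253 -0.765] F [-0.   0.9 -8.2] op 12.9 gf 59.5 q [-0.53  0.26  1.73 -0.54  1.61  0.75]
handle [ 0.35298364 -0.24991194  0.21990455]
23.17903579531662
1.1086499694131864
1 TCP [ 0.3401 -0.2591  0.2062] ROW [-0.03, -0.09, 0.02] [-0.0, -0.0, 0.158] n>= 0.9
2 TCP [ 0.3413 -0.2607  0.2062] ROW [-0.01, -0.12, 0.02] [-0.0, -0.0, 0.317] n>= 1.8
3 TCP [ 0.3427 -0.262   0.2062] ROW [0.02, -0.15, 0.02] [0.0, -0.0, 0.475] n>= 2.6
4 TCP [ 0.3443 -0.2631  0.2062] ROW [0.05, -0.17, 0.02] [-0.0, -0.0, 0.634] n>= 3.5
5 TCP [ 0.346  -0.264   0.2062] ROW [0.09, -0.19, 0.02] [-0.0, 0.0, 0.792] n>= 4.4
6 TCP [ 0.3479 -0.2645  0.2062] ROW [0.12, -0.2, 0.02] [-0.0, -0.0, 0.95] n>= 5.3
7 TCP [ 0.3498 -0.2648  0.2062] ROW [0.16, -0.2, 0.02] [-0.0, 0.0, 1.109] n>= 6.2
```

Emit:
{"fn": "move_arm", "kwargs": {"plan": [-0.03,-0.05,0,0,0,0.16,-0.01,-0.08,0,0,0,0.32,0.02,-0.11,0,0,0,0.48,0.05,-0.14,0,0,0,0.63,0.09,-0.16,0,0,0,0.79,0.12,-0.17,0,0,0,0.95,0.16,-0.17,0,0,0,1.11,0.16,-0.17,0,0,0,1.11,0.16,-0.17,0,0,0,1.11]}}

```text
time_s: 33.65
eef_pos: [0.3487, -0.2641, 0.206]
eef_rot: [0.235, 0.686, 0.642, -0.25]
wrist_force: [-0.7, -0.6, -7.8]
opening: 0.148
grasp_force: 59.6
```

Run:
```python
from h import *
o,Rm=obs();psi=np.arctan2(Rm[1,0],Rm[0,0]);print(np.degrees(psi))
Rd=pose(np.radians(86.7),-.7);goto([.454,-.285,.22],Rd,(o,Rm),"hover")
# logger seen by top camera: check heading/positions by grey logger body
t=cam("top","t11.png")
hd=np.array(o["eef_pos"])-.019*Rm[:,2];print(hd)
a=psi+np.pi/2;c,s=np.cos(a),np.sin(a)
W=lambda x,y,z:np.array([hd[0]+c*(x-.046)-s*y,hd[1]+s*(x-.046)+c*y,hd[2]-.0865+z])
u=proj(t,[W(-.074,0,.0915),W(.014,-.048,.0635)]);print("knob,screw pred",u.round(0).tolist())
p=t["pixels"].astype(int).sum(2)
x,y=u[0].astype(int)
for v in range(y-10,y+11,4): print(p[v,x-20:x+21:4].tolist())
```

```text
t 33.65 p [ 0.3487 -0.2641  0.206 ] x [ 0.052  0.763 -0.645] z [-0.04  -0.644 -0.764] F [-0.7 -0.6 -7.8] op 12.6 gf 59.6 q [-0.49 -0.19  2.2  -0.79  0.97 -0.02]
86.12381452980786
hover TCP [ 0.4533 -0.2972  0.2055] ROW [2.09, -0.66, -0.01] [0.001, 0.002, 0.008] n>= 1.8
[ 0.34949613 -0.2519094   0.22053144]
knob,screw pred [[475.0, 265.0], [446.0, 312.0]]
[304, 298, 296, 301, 299, 297, 300, 298, 95, 502, 490]
[343, 328, 330, 353, 328, 302, 284, 279, 89, 502, 492]
[500, 496, 494, 494, 483, 198, 113, 496, 495, 493, 475]
[497, 494, 495, 502, 12, 166, 138, 503, 497, 494, 423]
[498, 494, 494, 498, 285, 166, 483, 493, 494, 491, 426]
[495, 494, 495, 494, 493, 496, 491, 495, 493, 495, 443]
```

Emit:
{"fn": "move_arm", "kwargs": {"plan": [0.7,-0.2,0,0,0,0.004,1.4,-0.45,0,0,0,0.008,2.09,-0.66,0,0,0,0.008,2.09,-0.66,-0.6,0,0,0.008,2.09,-0.66,-1.2,0,0,0.008,2.09,-0.66,-1.7,0,0,0.008,2.09,-0.66,-2.1,0,0,0.008,2.09,-0.66,-2.3,0,0,0.008,2.09,-0.66,-2.3,0,0,0.008]}}

```text
time_s: 34.83
eef_pos: [0.4533, -0.2971, 0.09]
eef_rot: [0.236, 0.682, 0.646, -0.249]
wrist_force: [0.7, 0.7, -7.9]
opening: 0.151
grasp_force: 59.4
```

Run:
```python
from h import *
o,Rm=obs();print("handle",np.array(o["eef_pos"])-.019*Rm[:,2])
t=cam("top","t12.png");h=cv2.cvtColor(t["pixels"],cv2.COLOR_RGB2HSV)
m=cv2.inRange(h,(105,150,80),(122,255,255));m[:,:425]=0;m[:190]=0;m[330:]=0
k=np.vstack([c for c in cv2.findContours(m,0,2)[0] if cv2.contourArea(c)>15]);bx=cv2.boxPoints(cv2.minAreaRect(k));w=ray(t,bx,.016);print("tray",w.mean(0).round(3),w.round(3).tolist())
```

```text
t 34.83 p [ 0.4533 -0.2971  0.09  ] x [ 0.041  0.763 -0.645] z [-0.035 -0.644 -0.764] F [ 0.7  0.7 -7.9] op 12.9 gf 59.4 q [-0.45  0.29  1.99 -0.96  0.82  0.28]
handle [ 0.45391289 -0.28488463  0.10447288]
tray [ 0.5   -0.284  0.016] [[0.614, -0.223, 0.016], [0.615, -0.354, 0.016], [0.386, -0.344, 0.016], [0.386, -0.217, 0.016]]
```

Emit:
{"fn": "move_arm", "kwargs": {"plan": [0,0,-0.08,0,0,0,0,0,-0.16,0,0,0,0,0,-0.16,0,0,0]}}

```text
time_s: 35.25
eef_pos: [0.4533, -0.2972, 0.0829]
eef_rot: [0.237, 0.682, 0.646, -0.249]
wrist_force: [-0.6, -0.7, -8.1]
opening: 0.148
grasp_force: 59.4
```

Emit:
{"fn": "move_arm", "kwargs": {"plan": [0,0,-0.03,0,0,0,0,0,-0.06,0,0,0,0,0,-0.06,0,0,0]}}

```text
time_s: 35.62
eef_pos: [0.4533, -0.2975, 0.0811]
eef_rot: [0.238, 0.682, 0.645, -0.25]
wrist_force: [-5.1, 4.9, 3.4]
opening: 0.147
grasp_force: 60.9
```

Contact with the tray floor. Releasing and backing off along the tool axis.

Emit:
{"fn": "move_arm", "kwargs": {"plan": [0,0,0,0,0,0,0,0,0,0,0,0,0,0,0,0,0,0,0,0,0,0,0,0], "grip": 45}}

```text
time_s: 36.12
eef_pos: [0.4535, -0.2973, 0.0801]
eef_rot: [0.237, 0.682, 0.646, -0.249]
wrist_force: [-0.4, -0.2, -0.9]
opening: 0.527
grasp_force: 0.0
```

Emit:
{"fn": "move_arm", "kwargs": {"plan": [0.02,0.3,0.38,0,0,0,0.04,0.65,0.76,0,0,0,0.06,1.0,1.3,0,0,0,0,1.2,2.1,0,0,0,-0.6,1.2,2.6,0,0,0,-1.4,1.2,2.6,0,0,0]}}

```text
time_s: 36.88
eef_pos: [0.3845, -0.2377, 0.2126]
eef_rot: [0.24, 0.681, 0.646, -0.248]
wrist_force: [0.4, -0.0, 0.4]
opening: 0.523
grasp_force: 0.0
```

Run:
```python
from h import *
o=obs();t=cam("top","t13.png");s=cam("scene","s13.png")
# predicted logger in the tray at z .005, center (.500,-.288), heading 176.7
c0=np.array([.5,-.2875]);a=np.radians(176.5);c,sn=np.cos(a),np.sin(a)
W=lambda x,y,z:[c0[0]+c*x-sn*y,c0[1]+sn*x+c*y,.005+z]
K=[W(-.074,0,.0915),W(.046,.03,.091),W(.046,-.03,.091)]
for n,cm in(("top",t),("scene",s)):
    u=proj(cm,K);print(n,u.round(0).tolist())
    g=cm["pixels"].max(2);
    x,y=u[0].astype(int);m=(g[y-12:y+13,x-12:x+13]<75).astype(np.uint8)
    k,l,st,ce=cv2.connectedComponentsWithStats(m);print(" knob dark",[(st[i,4],(ce[i]+[x-12,y-12]).round(1).tolist()) for i in range(1,k) if st[i,4]>8])
h=cv2.cvtColor(t["pixels"],cv2.COLOR_RGB2HSV)
m=cv2.inRange(h,(0,0,130),(180,60,255));m[:,:434]=0;m[:,492:]=0;m[:217]=0;m[315:]=0
k=max(cv2.findContours(m,0,2)[0],key=cv2.contourArea);r=cv2.minAreaRect(k);w=ray(t,cv2.boxPoints(r),.0665);print("cover/top",w.mean(0).round(3),w[:,:2].round(3).tolist(),r)
Rd=pose(YAW-np.pi/2,0,-.35)
goto([.42,.0,.2],Rd,o,"via")
```

```text
t 36.88 p [ 0.3845 -0.2377  0.2126] x [ 0.044  0.761 -0.647] z [-0.029 -0.647 -0.762] F [ 0.4 -0.   0.4] op 44.7 gf 0.0 q [-0.38 -0.13  2.13 -0.79  1.03  0.06]
top [[471.0, 224.0], [486.0, 281.0], [457.0, 280.0]]
 knob dark [(np.int32(16), [474.5, 218.0]), (np.int32(62), [471.1, 226.0])]
scene [[398.0, 166.0], [441.0, 177.0], [429.0, 185.0]]
 knob dark [(np.int32(150), [400.5, 157.2]), (np.int32(29), [399.0, 170.7])]
cover/top [ 0.534 -0.288  0.066] [[0.481, -0.236], [0.592, -0.247], [0.586, -0.341], [0.476, -0.329]] ((467.18023681640625, 245.55088806152344), (43.16200256347656, 50.27994918823242), 1.7357046604156494)
via TCP [0.4263 0.0017 0.1822] ROW [0.84, 4.79, -0.61] [0.602, -0.95, -2.739] n>= 16.5
```

The logger sits in the tray as predicted (knob at (471,226) against (471,224)). Now back to the post, with the flipped yaw this time since it is a short turn.

Run:
```python
from h import *
o=obs();Rd=pose(YAW+np.pi/2,0,.35)
goto([.42,.0,.2],Rd,o,"via")
t=cam("top","t14.png");h=cv2.cvtColor(t["pixels"],cv2.COLOR_RGB2HSV);m=cv2.inRange(h,(0,0,150),(180,60,255))
k,l,st,ce=cv2.connectedComponentsWithStats(m[215:275,300:352])
for i in range(1,k):
    if 10<st[i,4]<120:
        p=ce[i]+[300,215]; w=ray(t,[p],.088)[0]; d=w[:2]-O; print(p.round(1),st[i,4],"vise xy",(np.cos(YAW)*d[0]+np.sin(YAW)*d[1]).round(4),(-np.sin(YAW)*d[0]+np.cos(YAW)*d[1]).round(4))
```

```text
t 36.98 p [ 0.3802 -0.2365  0.2094] x [ 0.042  0.763 -0.645] z [-0.035 -0.645 -0.764] F [ 0.6  0.  -0.7] op 45.2 gf 0.0 q [-0.38 -0.13  2.13 -0.79  1.03  0.06]
via TCP [0.4263 0.0017 0.1822] ROW [0.92, 4.76, -0.55] [0.732, -0.26, 0.432] n>= 4.9
[333.6 229. ] 40 vise xy 0.0245 0.0424
[321.1 243.3] 33 vise xy 0.0027 0.0773
[341.2 258. ] 40 vise xy -0.0402 0.0456
[347.5 273.1] 24 vise xy -0.0751 0.0425
```

Emit:
{"fn": "move_arm", "kwargs": {"plan": [0,0.6,0.1,0.1,-0.04,0.06,0.1,1.3,0.1,0.2,-0.07,0.12,0.2,2.0,0,0.31,-0.11,0.18,0.4,2.8,-0.1,0.42,-0.15,0.25,0.6,3.6,-0.3,0.53,-0.19,0.31,0.8,4.3,-0.5,0.63,-0.225,0.37,0.92,4.76,-0.55,0.732,-0.26,0.432,0.92,4.76,-0.55,0.732,-0.26,0.432], "grip": 36}}

```text
time_s: 38.02
eef_pos: [0.4295, 0.0001, 0.1821]
eef_rot: [0.106, 0.596, 0.783, 0.139]
wrist_force: [0.6, -0.7, -0.3]
opening: 0.424
grasp_force: 0.0
```

Run:
```python
from h import *
o=obs();Rd=pose(YAW+np.pi/2,0,.35)
g=L2W(-.0005,.074,.064);d=-Rd[:,2]
goto(g+.07*d,Rd,o,"hover");goto(g,Rd,o,"down")
```

```text
t 38.02 p [4.295e-01 1.000e-04 1.821e-01] x [-0.266  0.964 -0.   ] z [ 0.331  0.091 -0.939] F [ 0.6 -0.7 -0.3] op 36.2 gf 0.0 q [-0.46 -0.37  2.26  0.27  1.01 -0.85]
hover TCP [0.5241 0.0205 0.1259] ROW [1.89, 0.41, -1.12] [0.0, 0.0, 0.001] n>= 1.9
down TCP [0.5472 0.0269 0.0602] ROW [2.36, 0.54, -2.44] [0.0, 0.0, 0.001] n>= 2.9
```

Emit:
{"fn": "move_arm", "kwargs": {"plan": [0.6,0.15,-0.4,0,0,0,1.3,0.3,-0.8,0,0,0,1.89,0.41,-1.12,0,0,0,2.05,0.45,-1.55,0,0,0,2.2,0.5,-2.0,0,0,0,2.36,0.54,-2.42,0,0,0,2.36,0.54,-2.42,0,0,0]}}

```text
time_s: 38.9
eef_pos: [0.5469, 0.0279, 0.0598]
eef_rot: [0.105, 0.596, 0.784, 0.138]
wrist_force: [-0.0, 0.1, 0.4]
opening: 0.424
grasp_force: 0.0
```

Emit:
{"fn": "move_arm", "kwargs": {"plan": [0,0,0,0,0,0,0,0,0,0,0,0,0,0,0,0,0,0,0,0,0,0,0,0], "grip": 0}}

```text
time_s: 39.4
eef_pos: [0.5478, 0.0277, 0.0621]
eef_rot: [0.107, 0.596, 0.784, 0.139]
wrist_force: [8.2, 3.2, -9.8]
opening: 0.214
grasp_force: 55.5
```

Emit:
{"fn": "move_arm", "kwargs": {"plan": [0.03,-0.1,0,0,0,0,0.06,-0.2,0,0,0,0,0.085,-0.31,0,0,0,0,0.085,-0.31,0,0,0,0]}}

```text
time_s: 39.9
eef_pos: [0.5518, 0.0123, 0.0621]
eef_rot: [0.106, 0.596, 0.784, 0.139]
wrist_force: [5.7, 3.7, -6.7]
opening: 0.219
grasp_force: 56.0
```

Emit:
{"fn": "move_arm", "kwargs": {"plan": [0.01,-0.03,0,0,0,0,0.013,-0.05,0,0,0,0,0.013,-0.05,0,0,0,0]}}

```text
time_s: 40.28
eef_pos: [0.5523, 0.0103, 0.0621]
eef_rot: [0.106, 0.596, 0.784, 0.139]
wrist_force: [5.7, 5.1, -6.6]
opening: 0.214
grasp_force: 56.0
```

Emit:
{"fn": "move_arm", "kwargs": {"plan": [0.006,-0.02,0,0,0,0,0.012,-0.04,0,0,0,0,0.012,-0.04,0,0,0,0]}}

```text
time_s: 40.65
eef_pos: [0.5528, 0.0084, 0.0621]
eef_rot: [0.106, 0.596, 0.784, 0.139]
wrist_force: [5.0, 5.1, -5.2]
opening: 0.215
grasp_force: 56.1
```

Emit:
{"fn": "move_arm", "kwargs": {"plan": [0.01,-0.04,0,0,0,0,0.02,-0.07,0,0,0,0,0.02,-0.07,0,0,0,0]}}

```text
time_s: 41.02
eef_pos: [0.5528, 0.008, 0.062]
eef_rot: [0.103, 0.595, 0.784, 0.141]
wrist_force: [4.1, 18.7, 1.6]
opening: 0.218
grasp_force: 56.9
```

```bash
cat > jaw.py <<'E'
from h import *
o=obs();t=cam("top")
# moving-jaw outer edge: red rows along vise y through x=+-.035 at z .045; print red profile
for xv in(-.05,.04):
    ys=np.arange(.02,.125,.0025);u=proj(t,[L2W(xv,y,.031) for y in ys]);h=cv2.cvtColor(t["pixels"],cv2.COLOR_RGB2HSV)
    print(xv,[int(h[int(round(v)),int(round(x)),2]) for x,v in u])
E
python3 jaw.py
python3 - <<'E'
from h import *
t=ctrl.camera("top")
for f in("t9.png","t14.png"):
    h=cv2.cvtColor(cv2.imread("pics/"+f),cv2.COLOR_BGR2HSV)
    for xv in(-.05,.04):
        ys=np.arange(.02,.125,.0025);u=proj(t,[L2W(xv,y,.031) for y in ys]);print(f,xv,[int(h[int(round(v)),int(round(x)),2]) for x,v in u])
E
```

```text
t 41.02 p [0.5528 0.008  0.062 ] x [-0.27   0.963  0.005] z [ 0.33   0.097 -0.939] F [ 4.1 18.7  1.6] op 18.6 gf 56.9 q [-0.32  0.18  2.05  0.33  0.64 -0.83]
-0.05 [107, 108, 109, 110, 111, 111, 112, 112, 112, 110, 111, 96, 95, 83, 90, 90, 91, 91, 91, 91, 89, 91, 91, 97, 88, 47, 49, 50, 49, 49, 49, 50, 49, 48, 48, 61, 52, 52, 47, 50, 50, 108]
0.04 [61, 71, 72, 72, 70, 61, 95, 44, 90, 88, 88, 87, 52, 22, 62, 62, 29, 166, 128, 48, 86, 87, 153, 144, 141, 149, 148, 147, 147, 148, 146, 147, 107, 150, 153, 151, 150, 133, 37, 73, 176, 171]
t9.png -0.05 [162, 161, 161, 161, 161, 162, 162, 162, 165, 50, 71, 86, 154, 152, 150, 150, 152, 149, 150, 154, 119, 63, 86, 99, 150, 148, 148, 149, 149, 149, 150, 152, 148, 92, 150, 154, 125, 136, 130, 63, 100, 163]
t9.png 0.04 [71, 124, 123, 126, 124, 124, 127, 114, 34, 54, 139, 152, 147, 147, 145, 147, 149, 149, 150, 137, 39, 84, 98, 142, 138, 145, 145, 145, 145, 146, 142, 144, 106, 149, 151, 149, 148, 130, 37, 72, 174, 168]
t14.png -0.05 [75, 75, 75, 74, 75, 75, 76, 76, 74, 75, 74, 76, 75, 103, 156, 154, 156, 156, 156, 156, 156, 154, 157, 155, 152, 153, 156, 134, 45, 93, 162, 158, 154, 94, 153, 158, 129, 140, 134, 63, 103, 170]
t14.png 0.04 [62, 72, 73, 72, 70, 73, 72, 72, 73, 73, 73, 71, 114, 151, 148, 151, 150, 144, 153, 151, 150, 151, 152, 153, 153, 154, 147, 65, 88, 155, 149, 149, 109, 153, 156, 152, 154, 134, 38, 73, 179, 172]
```

Stop reached (19 N, no further motion). Releasing and retreating along the tool axis.

Emit:
{"fn": "move_arm", "kwargs": {"plan": [0,0,0,0,0,0,0,0,0,0,0,0,0,0,0,0,0,0], "grip": 36}}

```text
time_s: 41.5
eef_pos: [0.5542, 0.0037, 0.0621]
eef_rot: [0.107, 0.596, 0.784, 0.139]
wrist_force: [-0.3, -0.7, 0.8]
opening: 0.42
grasp_force: 0.0
```

Emit:
{"fn": "move_arm", "kwargs": {"plan": [-0.23,-0.06,0.66,0,0,0,-0.46,-0.13,1.32,0,0,0,-1.2,-0.3,1.9,0,0,0,-2.2,-0.6,2.4,0,0,0,-2.8,-0.9,2.6,0,0,0,-3.2,-1.2,2.6,0,0,0,-3.2,-1.2,2.6,0,0,0]}}

```text
time_s: 42.38
eef_pos: [0.3934, -0.0571, 0.1919]
eef_rot: [0.107, 0.597, 0.783, 0.139]
wrist_force: [0.4, -0.1, 0.4]
opening: 0.423
grasp_force: 0.0
```

```bash
python3 jaw.py
python3 - <<'E'
from h import *
b,u=binpos();t=cam("top","t15.png");s=cam("scene");h=cv2.cvtColor(t["pixels"],cv2.COLOR_RGB2HSV)
m=cv2.inRange(h,(105,150,80),(122,255,255));m[:,:425]=0;m[:190]=0;m[330:]=0
k=np.vstack([c for c in cv2.findContours(m,0,2)[0] if cv2.contourArea(c)>15]);w=ray(t,cv2.boxPoints(cv2.minAreaRect(k)),.016);print("tray",w.mean(0).round(3),w[:,:2].round(3).tolist())
# dark cells in bin
g=t["pixels"].astype(int).sum(2);x0,y0=193,287
d=(t["pixels"].max(2)[255:322,160:228]<60).astype(np.uint8);n,l,st,ce=cv2.connectedComponentsWithStats(d)
print("dark in bin",[(int(st[i,4]),(ce[i]+[160,255]).round().tolist(),ray(t,[ce[i]+[160,255]],.05)[0][:2].round(3).tolist()) for i in range(1,n) if st[i,4]>15])
# logger extents vs tray walls: lightness profile across the tray along y and x at mid
for nm,pts in(("y",[[.5,y,.016] for y in np.arange(-.36,-.205,.005)]),("x",[[x,-.287,.016] for x in np.arange(.375,.63,.006)])):
    uv=proj(t,pts).round().astype(int);print(nm,[int(h[v,x,1]) for x,v in uv])
E
```

```text
t 42.38 p [ 0.3934 -0.0571  0.1919] x [-0.264  0.965 -0.002] z [ 0.334  0.089 -0.938] F [ 0.4 -0.1  0.4] op 36.1 gf 0.0 q [-0.69 -0.48  2.3   0.32  1.13 -1.07]
-0.05 [72, 72, 71, 71, 72, 72, 72, 70, 72, 168, 139, 147, 147, 148, 148, 146, 148, 147, 146, 89, 63, 88, 152, 146, 147, 145, 146, 146, 146, 146, 149, 150, 147, 91, 144, 151, 122, 133, 128, 60, 98, 162]
0.04 [59, 69, 68, 70, 66, 69, 69, 69, 121, 139, 147, 144, 143, 144, 145, 144, 146, 150, 115, 48, 83, 83, 149, 138, 136, 143, 142, 142, 142, 142, 140, 143, 104, 146, 148, 145, 146, 129, 38, 71, 170, 165]
bin [0.4758 0.3185 0.038 ] axis [ 0.935 -0.355] [np.float64(0.14), np.float64(0.111)] 2975.5
tray [ 0.5   -0.285  0.016] [[0.614, -0.226], [0.612, -0.358], [0.386, -0.343], [0.388, -0.215]]
dark in bin [(162, [169.0, 278.0], [0.482, 0.363]), (27, [213.0, 258.0], [0.523, 0.268]), (117, [197.0, 267.0], [0.504, 0.303]), (158, [215.0, 289.0], [0.454, 0.263]), (118, [188.0, 296.0], [0.441, 0.321])]
y [3, 5, 60, 28, 2, 2, 2, 2, 3, 3, 3, 3, 2, 2, 0, 2, 3, 2, 2, 2, 7, 12, 2, 14, 184, 183, 183, 185, 207, 25, 21]
x [6, 6, 176, 193, 198, 25, 31, 25, 19, 184, 59, 22, 24, 25, 16, 26, 23, 23, 21, 2, 3, 3, 3, 2, 3, 2, 3, 2, 2, 3, 3, 3, 2, 3, 3, 2, 3, 2, 185, 194, 6, 6, 8]
```

All checks are consistent: the jaw is at its stop, both cells stayed in the bin even though it got nudged, and the logger is flat in the tray with its cover shut. Handing in.

```bash
python3 -c "
from bench import ctrl
print(ctrl.hand_in())"
```

```text
the job is handed in; nothing more can be done
None
```

I handed the job in with both spent batteries (pockets 1 and 3; pocket 2 was empty) in the green bin, the cover shut, the logger in the blue tray and the vise jaw fully shut. My last checks agreed with that, but the hand-in returned no verdict. I viewed 15 pictures, one over the limit of 14.

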